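Tap a bar down onto its parallels in a vise

TASK

The aluminium bar clamped in the small vise has ridden up off the two steel parallels beneath it, and one parallel has crept out to the left. While it is still loose, push that parallel back lengthwise until its ends are level with the other's; then take the brass hand tapper and, gently and without touching the bar with the fingers, drive the bar down, high end first and both ends in turn, until you feel it sit level and fully home on both parallels, so that they can no longer slide; how deep the rough blank is, nobody has measured. Stand the tapper upright in its tray again and leave the other things alone.

Things in the scene. Friction and masses are not known exactly. Their poses are not given: they have to be found in the camera images.
- vise: dark steel vise, fixed. Origin: underside, below the middle of the opening; x away from the robot, y left along the jaws, z up. Bed at z 30 mm; jaws 110 mm long (y), faces at x -20 and +20, backs at x -45 and +45, tops at z 78. A rib (x -8 to 8, up to z 40) parts the two parallels. Screw and cross handle on the robot's side (to x -87, under z 54); ears under z 20 reach y +/-75 at x -45 to -15
- parallel_a: steel parallel, 10 x 180 x 18 mm (x, y, z), on the vise bed beside one jaw, at vise x -14 or +14 mm, along vise y. Origin: centre of its underside. This one has crept out 15 to 30 mm to vise +y. Home is vise y = 0: it then sticks out 35 mm past the jaws and 30 mm past the bar at each end. About 0.2 kg; slides lightly until the bar grips it
- parallel_b: the other steel parallel, same size, in the other channel; within 2 mm of home at the start
- bar: aluminium blank, 40 x 120 mm (x, y), rough-sawn 44 to 54 mm deep (unknown, hidden), in the jaws; origin 44 mm below the middle of its top. It sinks or rocks end to end against friction: 4 to 12 N down moves it, and it stays. Pushed 40 mm from its middle on the high side it levels and sinks; nearer the very end the other end rises. Must sink 6 to 18 mm; home, force jumps: 20 to 30 N seats it
- bar_left (a point): middle of the upper edge of the bar's left (+y) end, 60 mm from its middle; at the start up to 3.5 mm above or below the middle of the top; once home, 92 to 102 mm above the table, by the bar's depth
- bar_right (a point): the same at the bar's right (-y) end
- tapper: hand tapper, 0.35 kg, 100 mm tall, standing upright: brass head 34 mm across with a white plastic face below, up to z 46 mm; above it a black handle 26 mm across from z 46 to 100 mm, to be gripped from above. Origin: centre of its lower face; z up along it
- tray: grey square tray, 100 x 100 mm outside, walls 4 mm thick and 16 mm high, fixed; its floor is 4 mm above the table. Origin: centre of its underside. The tapper stands in it; it is on the left or on the right of the vise
- wafer_case: round grey wafer case, 73 mm across, 13 mm high, lying flat; bystander
- swab_jar: clear jar with blue lid, 54 mm across, 70 mm high; bystander
- ipa_bottle: amber dropper bottle, 39 mm across, 108 mm high; bystander
- kapton_roll: roll of amber tape lying flat, 60 mm across, 16 mm high; bystander
- tip_box_1: flat grey needle box, 45 x 62 x 16 mm; bystander

How it is judged:
By the outcome, as a careful person would: the job done as asked, in the order asked, and still so for the second after the job is handed in, with the robot touching nothing.
It also fails if it takes over 61 s, if anything falls off the work surface, if the arm or the gripper's body presses on something with over 40 N, if the wrist force passes 120 N, or if a joint passes its speed limit or range.

ROBOT

A 6-joint arm with a two-finger parallel gripper is mounted at the origin on a cart in front of the work surface, level with it; the furniture and walls round the work are solid. World frame = base frame: x ahead of the robot, y to its left, z up, the work surface at z = 0. Lengths are in m, angles in rad, forces in N, time in s.
With the tool pointing down it reaches from about 0.3 to 0.85 m from the base axis. Payload 5.4 kg.
Tool frame: the origin (TCP) lies at the centre of the arm's flange, where the gripper is bolted on; the fingertips stand 173 mm ahead of it and the grasp point (between the pads) lies 155 mm ahead of it; z points along the fingers, y is the direction in which the jaws open and shut (so a half turn about z gives the same grasp; the last joint's range is limited). The gripper opens to 85 mm and grips with 20 to 120 N. Pads are 22 mm wide; open, the fingers measure 114 mm over their backs; the gripper's body (76 mm by 85 mm) begins 54 mm behind the grasp point. The pads swing forward as they close: fully open they stand 13 mm farther back than shut.
Start: joints at [1.069, 0.158, 1.597, -0, 1.386, -0.21], TCP at [0.165, 0.551, 0.405] pointing down, gripper open.
Joint ranges: [-2.91, 2.91], [-0.94, 2.29], [0.18, 2.7], [-1.29, 4.43], [0.17, 2.64], [-3, 3]. Speed limits (rad/s): [2.57, 2.57, 3.14, 3.14, 3.14, 3.14].

INTERFACE

Orientations are given as a unit quaternion [w, x, y, z].
In Python, from workcell import r, snapshot, camera_info, job_done gives the robot as it stands.
- The arm moves only by the shell command python3 -m pendant 'ROWS'. ROWS is JSON, a list of rows, each an object with "grip": the closure in counts, from 0 (fully open) to 255 (shut); "delta_pos": the shift along the world's x, y, z in cm, a list of three; "spin": the turn about the world's z in degrees. A call has 1 to 10 rows; each row is the pose to reach, as a shift and turn from the pose commanded when the call began; what a row does not reach only later rows make up. A row lasts 1/8 s, in which the tool goes at most 62.5 mm and 10.7 degrees, less where a joint would pass 70% of its speed; a pose out of reach is approached as far as the arm can. A call with a gripper value outside its range is refused whole. The fingers move at their own pace and stop on an object; the grip force is fixed at half the most. Time passes only in rows, so rows that repeat a pose let the fingers close. It gives the time, the measured TCP pose, the force and the opening at its end, in the units of the state.
- r.sense(): the state, without advancing time (a new reading comes with each control period).
- snapshot(name): name is "scene" or "top" or "wrist"; returns (picture, depth): 384x512x3 uint8, red, green, blue; 384x512 float32, m along the optical axis (not along the pixel's ray), 0 where there is no reading.
- camera_info(name): a dict with "camera_matrix" (3x3 intrinsics, pixels), "eye" and "orientation" of the camera in the world. Camera axes: x right, y up, looking along -z (the intrinsics and any distortion apply to the point x, -y, -z); pixel columns grow to the right and rows downward; lengths in m; the calibration is good to about 2 mm. The wrist camera is an equidistant fisheye: a pixel r from the principal point sees the ray r / f radians off the axis. A picture is of the moment at which its call begins: read the wrist's pose just before it. camera_info takes no time and is no camera call; for the wrist camera it gives the pose at the moment of the call.
- job_done(): hands the job in, once; it reports no verdict.
The state is a dict: "time": time; "joint_positions": joint angles; "qd": joint speeds; "joint_torque": joint torques, N m; "tool_pos": TCP position; "orientation": TCP orientation; "contact_force": force on the tool from outside, world axes, zero at the start; "ft_torque": the same for the moment, N m; "finger_gap": finger opening in m.
Only numpy, scipy, OpenCV 4.12 (cv2) and the standard library are available. Lean on these libraries where they do the work, as an engineer would, in place of code of your own. Each camera call takes 0.05 s, during which the arm holds its last target.

## Working session

There is one attempt and no reset: what is moved stays moved. The work goes in short steps, Python scripts to look and compute and a shell command to move; the robot and the scene stay as the last step left them, time stands still between calls to the robot, and variables do not carry over. Pictures are saved under pics/ and viewed, and the job is handed in when it is done.

```bash
ls; mkdir -p pics; python3 - <<'E'
from workcell import r, snapshot, camera_info, job_done
import cv2, numpy as np
print(r.sense())
for n in ("scene","top","wrist"):
    ci=camera_info(n); print(n,ci)
    p,d=snapshot(n)
    cv2.imwrite(f"pics/{n}0.png",p[:,:,::-1]); np.save(f"pics/{n}0_d.npy",d); np.save(f"pics/{n}0.npy",p)
E
```

```text
pics
{'time': 0.0, 'joint_positions': array([ 1.06892513e+00,  1.59068564e-01,  1.59824009e+00,  1.96349249e-05,
        1.38614797e+00, -2.10097490e-01]), 'qd': array([ 2.37936477e-03,  1.51496602e-03, -2.73853449e-04,  5.26901188e-05,
        1.08352748e-03,  6.97406877e-04]), 'joint_torque': array([ 9.09012051e-04, -3.96004772e+01, -3.31428230e+01, -2.07591106e-04,
        8.32692225e-03, -4.04845736e-06]), 'tool_pos': array([0.16528228, 0.55044924, 0.40370167]), 'orientation': array([-3.33852029e-04,  1.45371648e-01,  9.89376680e-01, -8.70187833e-04]), 'contact_force': array([ 0.59828813, -0.07403788,  0.06118922]), 'ft_torque': array([-0.00436516, -0.01648119,  0.02880619]), 'finger_gap': 0.08548566474391547}
scene {'camera_matrix': array([[361.32002298,   0.        , 252.71474003],
       [  0.        , 361.32002298, 189.80834649],
       [  0.        ,   0.        ,   1.        ]]), 'eye': array([ 0.03738883, -0.53497914,  0.83547667]), 'orientation': array([ 0.8643087 ,  0.34267814, -0.13080066, -0.34414146])}
top {'camera_matrix': array([[386.26348338,   0.        , 254.36671266],
       [  0.        , 386.26348338, 192.19679212],
       [  0.        ,   0.        ,   1.        ]]), 'eye': array([ 0.26838801, -0.05750149,  1.37438297]), 'orientation': array([ 0.70732853,  0.07261059, -0.05661343, -0.70086302])}
wrist {'camera_matrix': array([[297.31863964,   0.        , 255.65847686],
       [  0.        , 297.31863964, 193.44252996],
       [  0.        ,   0.        ,   1.        ]]), 'eye': array([0.09846736, 0.57102411, 0.37261922]), 'orientation': array([ 0.79447562, -0.11266325, -0.08291368,  0.59096599])}
```

View pics/scene0.png

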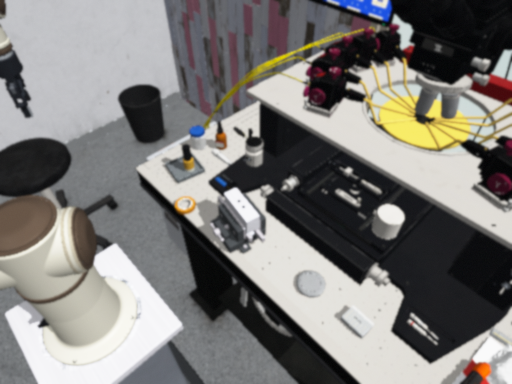

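View pics/top0.png

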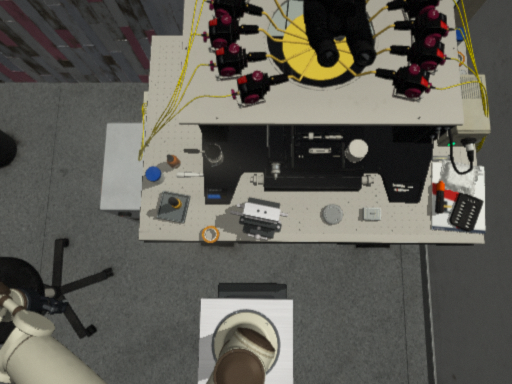

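View pics/wrist0.png

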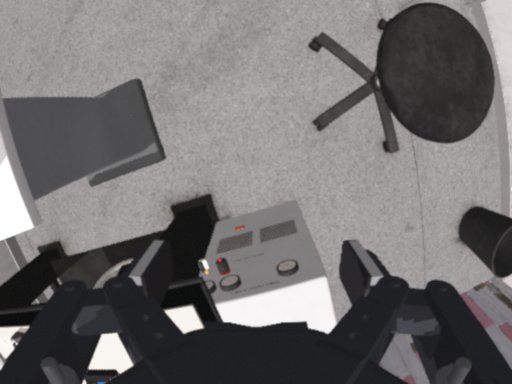

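The scene and top views show the vise at top (262,217), the tray with the tapper at (173,206) to its left, and the bystanders beside them. The wrist view shows only the floor.

```bash
cat > h.py <<'E'
import numpy as np, cv2
from scipy.spatial.transform import Rotation as R
from workcell import r, snapshot, camera_info
def rot(q): return R.from_quat([q[1],q[2],q[3],q[0]]).as_matrix()
def ray(ci,u,v,fish=False):
    K=ci['camera_matrix']; x=(np.asarray(u,float)-K[0,2])/K[0,0]; y=(np.asarray(v,float)-K[1,2])/K[1,1]
    if fish:
        th=np.hypot(x,y); s=np.where(th>1e-9,np.sin(th)/np.maximum(th,1e-9),1)
        d=np.stack([x*s,-y*s,-np.cos(th)],-1)
    else: d=np.stack([x,-y,-np.ones_like(x)],-1)
    return d@rot(ci['orientation']).T
def cloud(ci,d,fish=False):
    v,u=np.mgrid[:d.shape[0],:d.shape[1]]
    rr=ray(ci,u,v,fish)
    if fish:
        z=-(rr@rot(ci['orientation']))[...,2]; rr=rr/np.maximum(z,0.05)[...,None]
    P=ci['eye']+rr*d[...,None]; P[d<=0]=np.nan
    return P
def plane(ci,u,v,z,fish=False):
    rr=ray(ci,u,v,fish); t=(z-ci['eye'][2])/rr[...,2]; return ci['eye']+rr*t[...,None]
def proj(ci,P,fish=False):
    c=(np.asarray(P)-ci['eye'])@rot(ci['orientation']); K=ci['camera_matrix']
    x,y,z=c[...,0],-c[...,1],-c[...,2]
    if fish:
        rr=np.hypot(x,y); th=np.arctan2(rr,z); s=th/np.maximum(rr,1e-9); return np.stack([K[0,2]+K[0,0]*x*s,K[1,2]+K[1,1]*y*s],-1)
    return np.stack([K[0,2]+K[0,0]*x/z,K[1,2]+K[1,1]*y/z],-1)
E
python3 - <<'E'
from h import *
for n,(u0,v0,w,h) in dict(top=(140,140,130,105),scene=(140,110,140,150)).items():
    p=np.load(f"pics/{n}0.npy");d=np.load(f"pics/{n}0_d.npy");ci=camera_info(n)
    c=cv2.resize(p[v0:v0+h,u0:u0+w],None,fx=4 if n=='scene' else 6,fy=4 if n=='scene' else 6,interpolation=cv2.INTER_CUBIC)
    cv2.imwrite(f"pics/{n}0c.png",c[:,:,::-1])
    P=cloud(ci,d)
    if n=='top':
        # height map text along table
        for v in range(196,240,3): print(v,[int(round(1000*P[v,u,2])) if d[v,u]>0 else -1 for u in range(232,292,3)])
        print(P[206,173],P[225,300],P[205,173],P[217,262])
E
```

```text
196 [24, 1, -1, 2, -1, -2, 0, 1, 1, -2, -2, -4, -4, -3, 2, -4, 2, 0, 2, 2]
199 [0, 2, -3, 5, -4, 0, 81, 76, 80, 74, -4, 3, -2, -8, -7, -3, -4, -3, -5, -2]
202 [-3, 1, 2, 0, -2, 1, 80, 78, 75, 77, 79, 78, 78, 78, 77, -1, -1, 4, -2, -1]
205 [7, -1, 45, 50, 47, 113, 111, 112, 109, 107, 75, 78, 80, 78, 72, 77, 1, 4, -1, 1]
208 [4, 1, 2, -1, 105, 104, 108, 109, 110, 113, 112, 105, 107, 107, 105, 71, 1, 2, 1, 3]
211 [46, -2, -4, 8, 109, 109, 104, 106, 110, 110, 110, 109, 105, 109, 117, 110, 108, 1, -1, 3]
214 [-2, 48, 43, 53, 106, 108, 111, 107, 105, 107, 109, 106, 111, 106, 111, 113, 50, 51, 41, 0]
217 [-1, -1, -2, 11, 4, 76, 71, 77, 95, 107, 105, 108, 112, 107, 110, 109, -3, 0, 0, 2]
220 [-1, -1, -4, 21, 76, 76, 77, 80, 76, 83, 77, 77, 81, 98, 112, 107, -6, -1, 2, -1]
223 [0, -1, -3, 7, 65, 79, 82, 75, 76, 79, 75, 75, 75, 80, 78, 37, 43, -3, 3, 3]
226 [1, -5, -2, 1, 27, 31, 26, 33, 45, 65, 82, 81, 78, 74, 80, 17, 8, -4, 1, -1]
229 [2, 1, -1, -1, 30, 29, 48, 44, 46, 45, 30, 30, 32, 46, 64, 11, 7, 0, 0, -3]
232 [1, 1, 0, -2, 28, 33, 51, 51, 55, 47, 43, 54, 32, 25, 25, -3, -2, -1, -4, -6]
235 [-4, -4, 0, 0, 1, 42, 45, 43, 54, 49, 51, 52, 29, 32, -6, -2, 6, 1, -4, 1]
238 [-3, 2, 5, -5, -4, -2, -5, -1, 53, 49, 48, 48, 3, 19, 3, -2, 2, 0, 1, -1]
[0.46261641 0.25688777 0.04931236] [ 0.40558036 -0.1887132  -0.00333743] [0.46247378 0.25123794 0.07384908] [ 0.4200932  -0.05347815  0.10519314]
```

View pics/top0c.png

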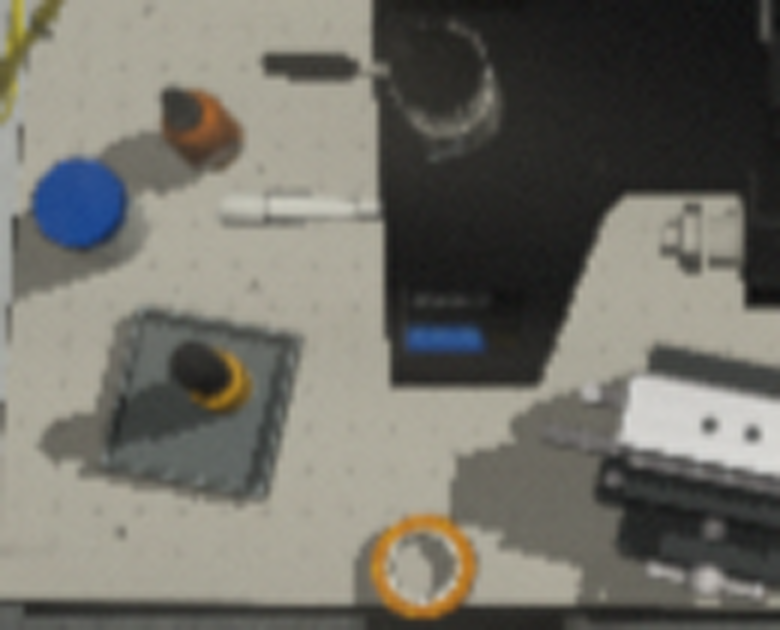

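View pics/scene0c.png

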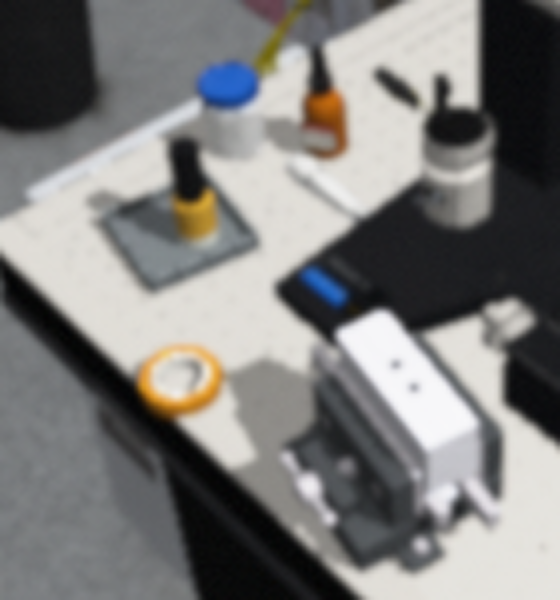

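```bash
python3 - <<'E'
from h import *
p=np.load("pics/top0.npy");d=np.load("pics/top0_d.npy");ci=camera_info("top");P=cloud(ci,d)
m=(P[...,2]>.095)&(P[...,2]<.125); mm=np.zeros_like(m); mm[198:226,236:290]=1; m&=mm
xy=P[m][:,:2]; print(m.sum(), cv2.minAreaRect((xy*1000).astype(np.float32)), np.median(P[m][:,2]))
hsv=cv2.cvtColor(p,cv2.COLOR_RGB2HSV)
# tapper handle: dark within tray
t=(P[...,2]>.08)&(P[...,2]<.13); t[:,:150]=0;t[:,195:]=0;t[:190]=0;t[225:]=0
print(t.sum(),np.nanmean(P[t],0))
# scene cam
p2=np.load("pics/scene0.npy");d2=np.load("pics/scene0_d.npy");c2=camera_info("scene");Q=cloud(c2,d2)
reg=(np.abs(Q[...,0]-.42)<.12)&(np.abs(Q[...,1]+.055)<.12)
m=reg&(Q[...,2]>.095)&(Q[...,2]<.125);print(m.sum(),cv2.minAreaRect((Q[m][:,:2]*1000).astype(np.float32)),np.median(Q[m][:,2]))
t=(Q[...,2]>.09)&(Q[...,2]<.12)&(np.abs(Q[...,0]-.46)<.04)&(np.abs(Q[...,1]-.25)<.04); print(t.sum(),np.nanmean(Q[t],0))
s=r.sense(); Rt=rot(s['orientation']); cw=camera_info('wrist'); print('cam in tool',Rt.T@(cw['eye']-s['tool_pos'])); print(Rt.T@rot(cw['orientation'])); print(Rt)
E
```

```text
449 ((438.02032470703125, -51.60261535644531), (119.15738677978516, 40.35888671875), 78.93820190429688) 0.1084780782965935
58 [0.47308225 0.24848723 0.10017644]
616 ((438.63348388671875, -49.80479431152344), (123.19515991210938, 41.28489303588867), 78.5693588256836) 0.10894370321669072
56 [0.47306053 0.24829805 0.10139317]
cam in tool [0.06992194 0.00051956 0.03121239]
[[-1.00846290e-04  9.60763440e-01  2.77369071e-01]
 [ 9.99999960e-01  1.70246895e-04 -2.26127253e-04]
 [-2.64476021e-04  2.77369037e-01 -9.60763419e-01]]
[[-9.57728514e-01  2.87672702e-01 -7.14033632e-04]
 [ 2.87673415e-01  9.57727711e-01 -1.27997514e-03]
 [ 3.15635888e-04 -1.43127718e-03 -9.99998926e-01]]
```

Both cameras agree on the bar: centre about (0.438, -0.051), 120x40 mm, yaw -11°, and top z about 0.108. The tapper is at about (0.473, 0.248). I'll move the wrist camera above the vise for a closer look.

```bash
python3 -m pendant '[{"grip":0,"delta_pos":[5,-6,0],"spin":2},{"grip":0,"delta_pos":[8,-12,0],"spin":5.6},{"grip":0,"delta_pos":[26,-58,-3],"spin":5.6},{"grip":0,"delta_pos":[26,-58,-3],"spin":5.6},{"grip":0,"delta_pos":[26,-58,-3],"spin":5.6},{"grip":0,"delta_pos":[26,-58,-3],"spin":5.6},{"grip":0,"delta_pos":[26,-58,-3],"spin":5.6},{"grip":0,"delta_pos":[26,-58,-3],"spin":5.6},{"grip":0,"delta_pos":[26,-58,-3],"spin":5.6},{"grip":0,"delta_pos":[26,-58,-3],"spin":5.6}]'
python3 -m pendant '[{"grip":0,"delta_pos":[0,0,0],"spin":0},{"grip":0,"delta_pos":[0,0,0],"spin":0}]'
python3 - <<'E'
from h import *
print(r.sense()['tool_pos'],r.sense()['orientation'])
ci=camera_info("wrist");p,d=snapshot("wrist");np.save("pics/w1.npy",p);np.save("pics/w1_d.npy",d);np.save("pics/w1_ci.npy",ci,allow_pickle=True)
cv2.imwrite("pics/w1.png",cv2.resize(p,(768,576),interpolation=cv2.INTER_CUBIC)[:,:,::-1])
E
```

```text
time: 1.4
tool_pos: [0.4203, -0.018, 0.3755]
orientation: [0.0, 0.097, 0.995, 0.0]
contact_force: [0.9, 1.0, -0.2]
finger_gap: 0.0856
time: 1.65
tool_pos: [0.4198, -0.0157, 0.3752]
orientation: [-0.001, 0.097, 0.995, 0.0]
contact_force: [-0.2, 0.2, -0.4]
finger_gap: 0.0855
[ 0.41984506 -0.01569565  0.37519395] [-5.37677638e-04  9.71898043e-02  9.95265661e-01  3.41561093e-04]
```

View pics/w1.png

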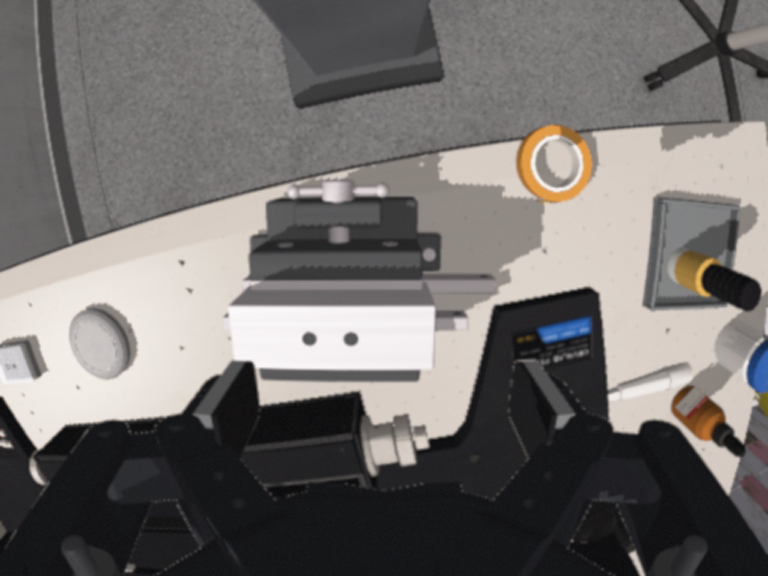

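The wrist view shows the near parallel (vise x = -14) crept left, its end at about (495,284) against about (467,322) for the far one. The vise's surroundings are free. I'll zoom in to get the ends accurately.

```bash
python3 - <<'E'
from h import *
p=np.load("pics/w1.npy");
c=p[115:260,140:340]; c=cv2.resize(c,None,fx=4,fy=4,interpolation=cv2.INTER_CUBIC)
cv2.imwrite("pics/w1c.png",c[:,:,::-1])
ci=np.load("pics/w1_ci.npy",allow_pickle=True).item();d=np.load("pics/w1_d.npy");
P=cloud(ci,d,True)
for (u,v) in [(220,215),(200,215),(270,215),(325,189.5),(305,215),(360,130),(130,250)]:
    print(u,v,np.round(P[int(v),int(u)],4))
# depth semantics check: table should be z=0
ps=np.radians(-11.1)
cen=np.array([.438,-.0505])
m=(P[...,2]>.098)&(P[...,2]<.122)&(np.hypot(P[...,0]-.438,P[...,1]+.05)<.09)
print(m.sum(),cv2.minAreaRect((P[m][:,:2]*1000).astype(np.float32)))
A=np.c_[P[m][:,:2]-P[m][:,:2].mean(0),np.ones(m.sum())];print(np.linalg.lstsq(A,P[m][:,2],rcond=None)[0])
E
```

```text
220 215 [ 0.4302 -0.0477  0.1098]
200 215 [ 0.427  -0.0646  0.1098]
270 215 [ 0.4387 -0.0064  0.1087]
325 189.5 [0.4445 0.0547 0.0472]
305 215 [0.4687 0.0293 0.0479]
360 130 [0.3931 0.1123 0.0152]
130 250 [ 0.4948 -0.2067 -0.0008]
6077 ((439.5191345214844, -50.09151840209961), (119.798583984375, 40.01466751098633), 79.19073486328125)
[ 0.05352511 -0.01365201  0.10812075]
```

View pics/w1c.png

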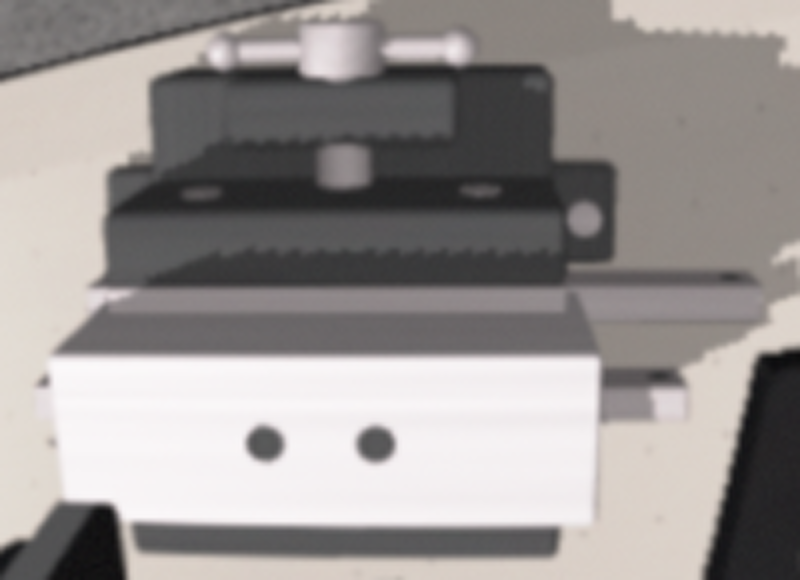

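```bash
cat >> h.py <<'E'
def vis(P,c=(.4395,-.0501),yaw=-10.8):
    a=np.radians(yaw); X=np.array([np.cos(a),np.sin(a)]);Y=np.array([-np.sin(a),np.cos(a)])
    q=P[...,:2]-np.array(c); return np.stack([q@X,q@Y,P[...,2]],-1)*1000
def world(x,y,c=(.4395,-.0501),yaw=-10.8):
    a=np.radians(yaw); return np.array(c)+(x*np.array([np.cos(a),np.sin(a)])+y*np.array([-np.sin(a),np.cos(a)]))/1000
E
cat > ends.py <<'E'
import sys
from h import *
def ends(P):
    V=vis(P)
    for nm,lo,hi in (("a",-18,-10),("b",10,18)):
        m=(V[...,0]>lo)&(V[...,0]<hi)&(V[...,2]>42)&(V[...,2]<53)&(np.abs(V[...,1])>58)&(np.abs(V[...,1])<140)
        y=V[m][:,1]; 
        if len(y): print(nm,m.sum(),'min',np.percentile(y,[0,1,3]).round(1),'max',np.percentile(y,[97,99,100]).round(1),'z',np.median(V[m][:,2]).round(1))
def barfit(P):
    V=vis(P); m=(V[...,2]>90)&(V[...,2]<125)&(np.abs(V[...,0])<18)&(np.abs(V[...,1])<57)
    A=np.c_[V[m][:,0],V[m][:,1],np.ones(m.sum())]; s=np.linalg.lstsq(A,V[m][:,2],rcond=None)[0]
    print('bar mid z',s[2].round(2),'left',(s[2]+60*s[1]).round(2),'right',(s[2]-60*s[1]).round(2),'xslope',s[0].round(4),m.sum())
E
python3 - <<'E'
from ends import *
ci=np.load("pics/w1_ci.npy",allow_pickle=True).item();d=np.load("pics/w1_d.npy");P=cloud(ci,d,True)
ends(P);barfit(P)
V=vis(P)
# jaws: x, z profile
m=(V[...,2]>70)&(V[...,2]<85)&(np.abs(V[...,0])<60)&(np.abs(V[...,1])<80);v=V[m]
print('jaw y',np.percentile(v[:,1],[.5,99.5]),'x',np.percentile(v[:,0],[.5,99.5]),np.median(v[:,2]))
for n in("top","scene"):
    Q=cloud(camera_info(n),np.load(f"pics/{n}0_d.npy")); print(n);ends(Q);barfit(Q)
# ends by pixels: crop/4 + offset
pix={'a_left top far':(762/4+140,318/4+115),'a_left near':(757/4+140,286/4+115),'b_left near':(685/4+140,388/4+115),'b_left far':(687/4+140,418/4+115),'b_right':(37/4+140,390/4+115),'a_right':(92/4+140,290/4+115)}
for k,(u,v) in pix.items(): print(k,vis(plane(ci,u,v,.048,True)).round(1))
E
```

```text
a 370 min [-70.8 -69.5 -68.2] max [108.2 109.4 110. ] z 47.5
b 200 min [-89.1 -88.8 -87.7] max [89.6 90.1 90.4] z 47.5
bar mid z 108.61 left 108.41 right 108.8 xslope -0.0004 4949
jaw y [-54.85410361  54.55210602] x [-44.81634405  44.95798125] 77.41500752428104
top
a 35 min [-69.6 -69.3 -68.8] max [104.3 106.  106.9] z 47.4
b 34 min [-88.7 -88.5 -88. ] max [88.  88.6 88.9] z 47.0
bar mid z 108.66 left 108.16 right 109.16 xslope 0.0077 374
scene
a 35 min [-69.4 -69.2 -68.7] max [106.4 108.5 109.5] z 48.4
b 28 min [-87.4 -87.3 -87.2] max [-60.2 -59.6 -59.3] z 48.0
bar mid z 109.35 left 109.37 right 109.33 xslope -0.0021 440
a_left top far [ -8.9 110.1  48. ]
a_left near [-17.6 108.2  48. ]
b_left near [10.5 90.1 48. ]
b_left far [19.1 91.1 48. ]
b_right [ 10.6 -87.   48. ]
a_right [-17.8 -67.8  48. ]
```

```bash
cat >> ends.py <<'E'
def slopes(P):
    V=vis(P)
    bar=(V[...,2]>95)&(V[...,2]<125)&(np.abs(V[...,0])<18)&(np.abs(V[...,1])<57)
    jf=(np.abs(V[...,2]-78)<8)&(V[...,0]>23)&(V[...,0]<42)&(np.abs(V[...,1])<50)
    jn=(np.abs(V[...,2]-78)<8)&(V[...,0]<-23)&(V[...,0]>-42)&(np.abs(V[...,1])<50)
    tb=(np.abs(V[...,2])<12)&(np.abs(V[...,1])<250)&(V[...,0]>-60)&(V[...,0]<60)&(np.abs(V[...,1])>120)
    for n,m in (('bar',bar),('jawfar',jf),('jawnear',jn),('table',tb)):
        if m.sum()<20: continue
        v=V[m]; A=np.c_[v[:,1],np.ones(len(v))] if n!='bar' else np.c_[v[:,1],np.ones(len(v))]
        s=np.linalg.lstsq(A,v[:,2],rcond=None)[0]; print(n,len(v),'mid',s[1].round(2),'rise at y=+60:',(60*s[0]).round(2))
E
python3 - <<'E'
from ends import *
ci=np.load("pics/w1_ci.npy",allow_pickle=True).item();d=np.load("pics/w1_d.npy");P=cloud(ci,d,True);slopes(P)
for n in("top","scene"):
    print(n);slopes(cloud(camera_info(n),np.load(f"pics/{n}0_d.npy")))
E
```

```text
bar 4949 mid 108.61 rise at y=+60: -0.19
jawfar 626 mid 77.48 rise at y=+60: -0.12
jawnear 2103 mid 77.47 rise at y=+60: 0.02
table 12181 mid 0.08 rise at y=+60: -0.09
top
bar 374 mid 108.66 rise at y=+60: -0.5
jawfar 158 mid 77.37 rise at y=+60: 0.27
jawnear 165 mid 77.27 rise at y=+60: 0.33
table 1938 mid -0.2 rise at y=+60: -0.14
scene
bar 440 mid 109.35 rise at y=+60: 0.02
jawfar 96 mid 78.16 rise at y=+60: 0.33
jawnear 207 mid 77.9 rise at y=+60: -0.07
table 2632 mid 0.63 rise at y=+60: -0.08
```

```bash
python3 - <<'E'
from ends import *
s=r.sense(); t=s['tool_pos']; print(vis(t), s['time'])
Rt=rot(s['orientation']); print('tool y angle',np.degrees(np.arctan2(Rt[1,1],Rt[0,1])))
w=world(-14,158); print(w,(w-t[:2])*100,(0.203-t[2])*100)
print('unit -y vise per cm',(world(0,-10)-world(0,0))*100)
ci=np.load("pics/w1_ci.npy",allow_pickle=True).item()
print('roll',vis(plane(ci,555/1.5,163/1.5,.016,True)))
E
```

```text
[-25.97567734  30.71125292 375.28749673] 1.7
tool y angle 78.93089160708423
[0.45535423 0.10772472] [ 3.56150879 12.27900953] -17.228749672771137
unit -y vise per cm [-0.18738131 -0.98228725]
roll [-101.36964654  162.12340183   16.        ]
```

Parallel_a's ends are at y +110 and -70, and b's are at +90.3 and -89.3, so a needs about -20 mm. I'll half-open the fingers, go down beyond a's left end, and push with the back of the inner finger.

```bash
python3 -m pendant '[{"grip":128,"delta_pos":[1,4,0],"spin":0.3},{"grip":128,"delta_pos":[2,8,-2],"spin":0.3},{"grip":128,"delta_pos":[3.55,12.3,-5],"spin":0.3},{"grip":128,"delta_pos":[3.55,12.3,-9],"spin":0.3},{"grip":128,"delta_pos":[3.55,12.3,-12],"spin":0.3},{"grip":128,"delta_pos":[3.55,12.3,-14],"spin":0.3},{"grip":128,"delta_pos":[3.55,12.3,-14],"spin":0.3}]'
python3 - <<'E'
from h import *
s=r.sense();print(vis(s['tool_pos']),s['contact_force'])
ci=camera_info("wrist");p,d=snapshot("wrist");P=cloud(ci,d,True)
cv2.imwrite("pics/w2.png",cv2.resize(p,(768,576),interpolation=cv2.INTER_CUBIC)[:,:,::-1])
np.save("pics/w2_d.npy",d)
V=vis(P); t=V.copy()
# fingers: points near tool, print heights of lowest points near x=-14
m=(np.abs(V[...,0]+14)<14)&(V[...,1]>95)&(V[...,1]<230)&(V[...,2]>20)
v=V[m]
for y in range(95,230,6):
    k=(np.abs(v[:,1]-y)<3)
    if k.sum()>3: print(y,k.sum(),v[k][:,2].min().round(),v[k][:,2].max().round(), v[k][:,0].min().round(),v[k][:,0].max().round())
E
```

```text
time: 2.58
tool_pos: [0.454, 0.1086, 0.2342]
orientation: [-0.002, 0.093, 0.996, -0.0]
contact_force: [-0.4, 0.3, -0.0]
finger_gap: 0.0426
[-15.46792435 158.62049458 234.22308347] [-0.42912974  0.25160207 -0.04351291]
95 491 31.0 165.0 -28.0 -9.0
101 1877 31.0 166.0 -28.0 -7.0
107 3313 29.0 164.0 -28.0 -2.0
113 3285 37.0 161.0 -28.0 -2.0
119 995 103.0 162.0 -28.0 -3.0
125 792 69.0 162.0 -28.0 -8.0
131 1295 66.0 161.0 -28.0 -22.0
137 1543 62.0 161.0 -28.0 -4.0
143 38 133.0 139.0 -27.0 -24.0
149 797 132.0 159.0 -28.0 -24.0
155 1348 132.0 159.0 -28.0 -24.0
161 1337 133.0 159.0 -28.0 -24.0
167 1134 132.0 159.0 -28.0 -24.0
173 163 133.0 145.0 -27.0 -24.0
179 1006 62.0 161.0 -28.0 -3.0
185 1479 66.0 161.0 -28.0 -15.0
191 909 69.0 162.0 -28.0 -18.0
197 729 77.0 163.0 -27.0 -4.0
203 2184 21.0 160.0 -28.0 -1.0
209 3552 107.0 162.0 -28.0 -2.0
215 2126 112.0 166.0 -28.0 -7.0
221 811 131.0 166.0 -28.0 -18.0
227 78 152.0 163.0 -28.0 -25.0
```

View pics/w2.png

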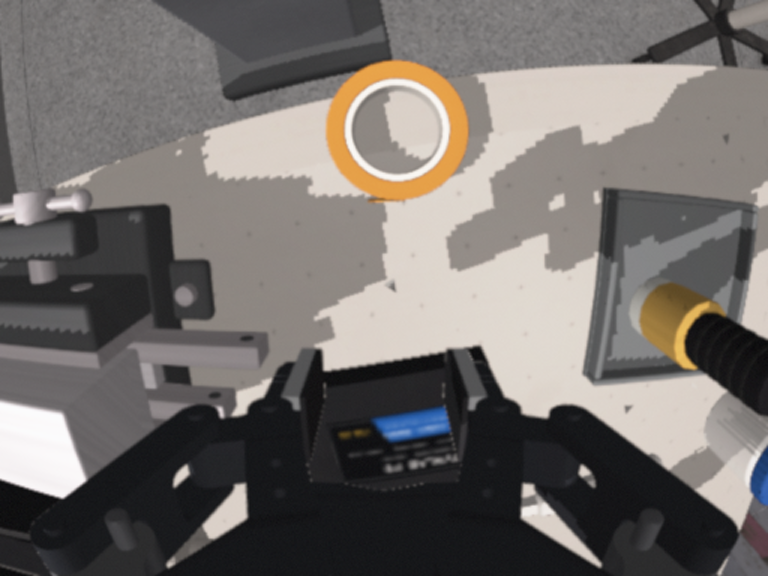

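```bash
python3 - <<'E'
from h import *
ci=camera_info("wrist");d=np.load("pics/w2_d.npy");V=vis(cloud(ci,d,True)); s=r.sense();t=vis(s['tool_pos']);print(t)
m=(d>0)&(np.abs(V[...,0]-t[0])<45)&(V[...,1]>85)&(V[...,1]<t[1])&(V[...,2]>55)
v=V[m]-t
for y in range(-70,-10,4):
    k=np.abs(v[:,1]-y)<2
    if k.sum()>3: print(y,k.sum(),'below TCP',(-np.percentile(v[k][:,2],[1,99])).round(),'x',np.percentile(v[k][:,0],[1,99]).round())
E
```

```text
[-14.59736275 158.5099607  235.50300178]
-66 122 below TCP [85. 71.] x [-12. -10.]
-62 577 below TCP [95. 69.] x [-13.  -4.]
-58 1114 below TCP [107.  69.] x [-13.  -3.]
-54 1681 below TCP [119.  71.] x [-12.   9.]
-50 2301 below TCP [122.  74.] x [-12.  12.]
-46 2403 below TCP [123.  75.] x [-13.  12.]
-42 1077 below TCP [128.  76.] x [-12.  13.]
-38 501 below TCP [130.  73.] x [-9.  7.]
-34 474 below TCP [163.  72.] x [-12.   5.]
-30 738 below TCP [164.  73.] x [-13.  -6.]
-26 1308 below TCP [165.  74.] x [-17.  -9.]
-22 2134 below TCP [170.  75.] x [-18.  11.]
-18 1354 below TCP [108.  69.] x [-20. -15.]
-14 1285 below TCP [101.  69.] x [-20.  -9.]
```

```bash
python3 -m pendant '[{"grip":128,"delta_pos":[0.05,0,-1.4],"spin":0},{"grip":128,"delta_pos":[0.05,0,-2.7],"spin":0},{"grip":128,"delta_pos":[0.05,0,-2.7],"spin":0},{"grip":128,"delta_pos":[-0.1,-0.8,-2.7],"spin":0},{"grip":128,"delta_pos":[-0.2,-1.3,-2.7],"spin":0},{"grip":128,"delta_pos":[-0.29,-1.8,-2.7],"spin":0},{"grip":128,"delta_pos":[-0.37,-2.2,-2.7],"spin":0},{"grip":128,"delta_pos":[-0.43,-2.5,-2.7],"spin":0},{"grip":128,"delta_pos":[-0.47,-2.7,-2.7],"spin":0},{"grip":128,"delta_pos":[-0.47,-2.7,-2.7],"spin":0}]'
cat > look.py <<'E'
import sys
from ends import *
n=sys.argv[1]
s=r.sense();print('t',s['time'],'tcp vise',vis(s['tool_pos']).round(1),s['contact_force'].round(2),s['ft_torque'].round(2))
ci=camera_info("wrist");p,d=snapshot("wrist");P=cloud(ci,d,True)
cv2.imwrite(f"pics/{n}.png",cv2.resize(p,(768,576),interpolation=cv2.INTER_CUBIC)[:,:,::-1])
np.save(f"pics/{n}_d.npy",d);np.save(f"pics/{n}_p.npy",p);np.save(f"pics/{n}_ci.npy",ci,allow_pickle=True)
ends(P);barfit(P);slopes(P)
E
python3 look.py w3
```

```text
time: 3.88
tool_pos: [0.451, 0.08, 0.2087]
orientation: [0.0, 0.094, 0.996, -0.0]
contact_force: [1.0, 1.3, 2.0]
finger_gap: 0.0426
t 3.875 tcp vise [-13.1 130.  208.7] [1.   1.34 2.02] [ 0.12 -0.   -0.03]
a 975 min [58.  58.3 59.1] max [109.1 109.2 109.5] z 47.4
bar mid z 108.49 left 108.4 right 108.58 xslope 0.003 1948
bar 1947 mid 108.55 rise at y=+60: -0.23
jawnear 2550 mid 77.37 rise at y=+60: 0.15
table 19798 mid 0.39 rise at y=+60: -0.16
```

View pics/w3.png

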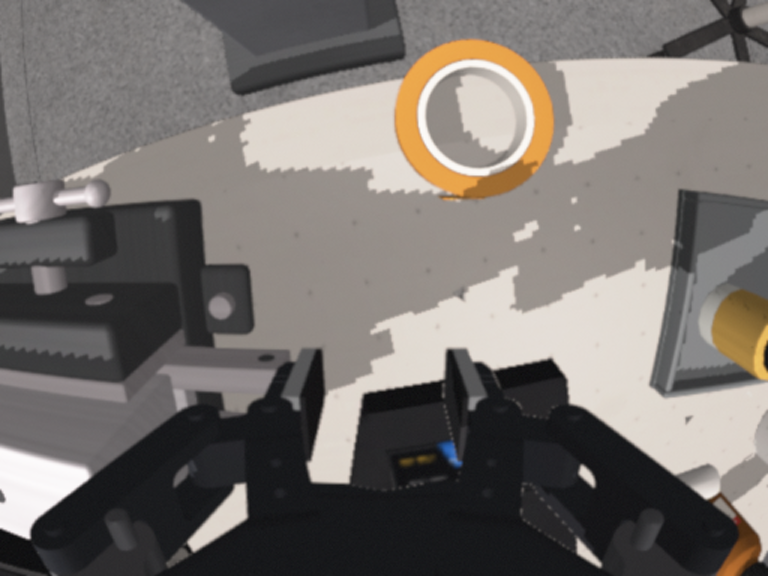

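```bash
python3 - <<'E'
from h import *
ci=np.load("pics/w3_ci.npy",allow_pickle=True).item();p=np.load("pics/w3_p.npy")
for u,v in [(291,352),(276,386),(290,362)]: print(vis(plane(ci,u/1.5,v/1.5,.048,True)))
cv2.imwrite("pics/w3c.png",cv2.resize(p[215:275,110:230],None,fx=6,fy=6,interpolation=cv2.INTER_CUBIC)[:,:,::-1])
V=vis(cloud(ci,np.load("pics/w3_d.npy"),True))
print(V[236:262:4,150:215:4,1].round(0)); print(V[236:262:4,150:215:4,2].round(0))
E
```

```text
[-24.82239182 100.69233867  48.        ]
[-12.14936246  94.47319911  48.        ]
[-21.23866586 100.07603819  48.        ]
[[ 73.  76.  78.  80.  82.  84.  87.  89.  91.  94.  96.  90.  92. 104.
  106. 108. 110.]
 [ 75.  77.  79.  81.  84.  86.  88.  90.  92.  94.  96.  89. 103. 105.
  107. 109. 109.]
 [ 77.  79.  80.  83.  85.  87.  89.  91.  93.  96.  98. 100. 104. 106.
  108. 109. 109.]
 [ 76.  79.  81.  83.  85.  88.  90.  92.  94.  97.  99. 103. 105. 106.
  108. 109. 109.]
 [ 76.  79.  81.  83.  85.  87.  89.  92.  96.  98. 100. 103. 106. 107.
  109. 109. 109.]
 [ 76.  78.  81.  82.  84.  87.  89.  91.  97.  99. 102. 104. 106. 108.
  109. 109. 109.]
 [ 76.  78.  80.  83.  85.  87.  89.  96.  98.  99. 103. 105. 107. 108.
  109. 109. 109.]]
[[37. 37. 37. 36. 37. 35. 35. 35. 35. 36. 36.  1. -1. 47. 46. 46. 42.]
 [42. 41. 41. 41. 41. 41. 41. 41. 39. 40. 39. -0. 51. 50. 51. 51. 41.]
 [47. 46. 45. 47. 46. 46. 45. 45. 45. 48. 48. 48. 55. 54. 56. 54. 42.]
 [47. 48. 48. 47. 47. 48. 48. 47. 48. 51. 52. 59. 60. 59. 59. 54. 43.]
 [47. 48. 48. 47. 48. 47. 47. 48. 55. 56. 56. 63. 64. 63. 62. 56. 42.]
 [48. 48. 48. 47. 46. 47. 48. 48. 60. 59. 66. 67. 66. 67. 64. 54. 43.]
 [49. 47. 48. 48. 48. 48. 48. 64. 64. 63. 70. 72. 71. 70. 66. 55. 44.]]
```

View pics/w3c.png

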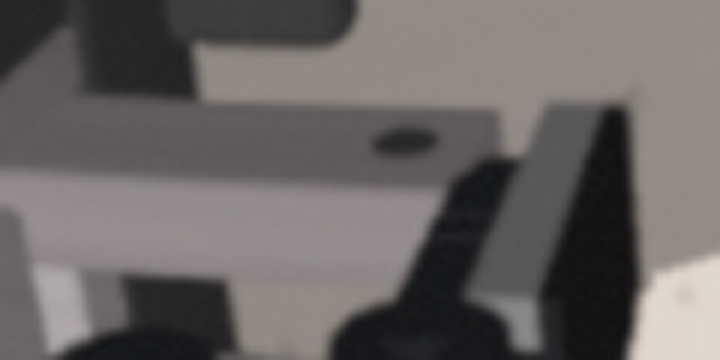

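```bash
cat >> h.py <<'E'
def onx(ci,u,v,x):
    # intersect ray with vise plane x (mm)
    rr=ray(ci,u,v,True); o=vis(np.array(ci['eye'])*1); 
    e=vis(np.array(ci['eye'])); f=vis(np.array(ci['eye'])+rr); D=f-e; e[2]*=1
    return e+D*((x-e[0])/D[0])
E
python3 - <<'E'
from h import *
ci=np.load("pics/w3_ci.npy",allow_pickle=True).item()
for u,v in [(499,112),(499,135),(499,155)]: print(onx(ci,110+u/6,215+v/6,-19.))
ci=np.load("pics/w1_ci.npy",allow_pickle=True).item()
for u,v in [(757,286),(752,274)]: print('w1',onx(ci,140+u/4,115+v/4,-19.))
E
```

```text
[-19.          97.00141843  33.74332406]
[-19.          97.97368153  38.66168899]
[-19.          98.7723694   42.71676113]
w1 [-19.         106.81819287  53.14888649]
w1 [-19.         108.52223505  40.48973327]
```

```bash
python3 -m pendant '[{"grip":128,"delta_pos":[-0.05,-0.25,0],"spin":0},{"grip":128,"delta_pos":[-0.1,-0.45,0],"spin":0},{"grip":128,"delta_pos":[-0.12,-0.6,0],"spin":0},{"grip":128,"delta_pos":[-0.12,-0.64,0],"spin":0},{"grip":128,"delta_pos":[-0.12,-0.64,0],"spin":0}]'; python3 look.py w4
python3 -m pendant '[{"grip":128,"delta_pos":[0.1,1,0],"spin":0},{"grip":128,"delta_pos":[0.2,2,2],"spin":0},{"grip":60,"delta_pos":[0,0,7],"spin":0},{"grip":0,"delta_pos":[-1,-4,11],"spin":0},{"grip":0,"delta_pos":[-2,-8,15],"spin":0},{"grip":0,"delta_pos":[-2.5,-10,16],"spin":0},{"grip":0,"delta_pos":[-2.5,-10,16],"spin":0},{"grip":0,"delta_pos":[-2.5,-10,16],"spin":0}]'; python3 look.py w5
python3 - <<'E'
import numpy as np,cv2
p=np.load("pics/w5_p.npy"); cv2.imwrite("pics/w5c.png",cv2.resize(p[115:260,120:340],None,fx=3.6,fy=3.6,interpolation=cv2.INTER_CUBIC)[:,:,::-1])
E
```

```text
time: 4.55
tool_pos: [0.4497, 0.0737, 0.2086]
orientation: [0.0, 0.094, 0.996, -0.0]
contact_force: [0.4, 3.3, 2.2]
finger_gap: 0.0428
t 4.55 tcp vise [-13.1 123.5 208.6] [0.45 3.28 2.16] [ 0.43 -0.08 -0.02]
a 793 min [58.  58.4 59. ] max [102.8 102.9 103. ] z 47.5
bar mid z 108.59 left 108.37 right 108.81 xslope 0.0055 1999
bar 1997 mid 108.65 rise at y=+60: -0.39
jawnear 2999 mid 77.44 rise at y=+60: 0.03
table 19421 mid 0.42 rise at y=+60: -0.17
time: 5.6
tool_pos: [0.4244, -0.0255, 0.3674]
orientation: [-0.001, 0.094, 0.996, 0.0]
contact_force: [0.5, -0.4, -0.0]
finger_gap: 0.0854
t 5.6 tcp vise [-19.4  21.3 367.4] [ 0.47 -0.37 -0.04] [ 0.05 -0.05  0.  ]
a 373 min [-89.8 -89.  -88. ] max [88.3 89.1 89.8] z 47.4
b 201 min [-88.5 -87.7 -87.3] max [90.1 90.4 90.6] z 47.5
bar mid z 108.63 left 108.45 right 108.81 xslope -0.0009 5436
bar 5436 mid 108.63 rise at y=+60: -0.18
jawfar 654 mid 77.44 rise at y=+60: -0.09
jawnear 2290 mid 77.48 rise at y=+60: 0.03
table 12719 mid 0.11 rise at y=+60: -0.09
```

View pics/w5c.png

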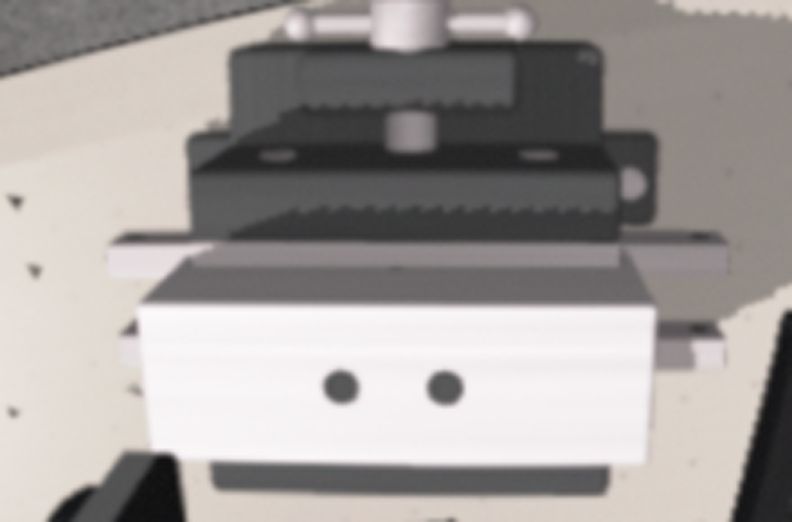

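Parallel_a now spans y -89.8 to +89.8 and b spans -88.7 to +90.6, so they're level within about 1 mm. The bar is almost level, with the right end marginally high by 0.2–0.4 mm. Next is the tapper.

```bash
python3 -m pendant '[{"grip":0,"delta_pos":[0.7,4,0],"spin":0},{"grip":0,"delta_pos":[1.5,9,-1],"spin":0},{"grip":0,"delta_pos":[2.5,14,-2],"spin":0},{"grip":0,"delta_pos":[3.5,19,-3],"spin":0},{"grip":0,"delta_pos":[4.2,23.5,-3.5],"spin":0},{"grip":0,"delta_pos":[4.6,25.5,-3.5],"spin":0},{"grip":0,"delta_pos":[4.6,25.5,-3.5],"spin":0},{"grip":0,"delta_pos":[4.6,25.5,-3.5],"spin":0}]'
python3 - <<'E'
from h import *
s=r.sense();print(s['time'],s['tool_pos'],s['orientation'])
ci=camera_info("wrist");p,d=snapshot("wrist");P=cloud(ci,d,True)
cv2.imwrite("pics/w6.png",cv2.resize(p,(768,576),interpolation=cv2.INTER_CUBIC)[:,:,::-1])
np.save("pics/w6_d.npy",d);np.save("pics/w6_p.npy",p);np.save("pics/w6_ci.npy",ci,allow_pickle=True)
near=np.hypot(P[...,0]-.473,P[...,1]-.248)<.05
hsv=cv2.cvtColor(p,cv2.COLOR_RGB2HSV)
br=near&(hsv[...,1]>150)&(hsv[...,0]>12)&(hsv[...,0]<30)
print('brass',br.sum(),np.nanpercentile(P[br],[2,50,98],axis=0).round(4))
b=near&(P[...,2]>.055)&(P[...,2]<.11)&(hsv[...,2]<70); print('handle',b.sum(),np.nanpercentile(P[b],[2,50,98],axis=0).round(4))
t=b&(P[...,2]>.099);print('top',t.sum(),np.nanmean(P[t],0),cv2.minEnclosingCircle((P[t][:,:2]*1000).astype(np.float32)))
tr=near|((np.hypot(P[...,0]-.47,P[...,1]-.25)<.09)); w=tr&(P[...,2]>.012)&(P[...,2]<.020)
print('tray',cv2.minAreaRect((P[w][:,:2]*1000).astype(np.float32)))
E
```

```text
time: 6.65
tool_pos: [0.4706, 0.228, 0.3334]
orientation: [-0.0, 0.094, 0.996, -0.0]
contact_force: [-0.5, -0.3, 0.3]
finger_gap: 0.0856
6.65 [0.47061816 0.2280137  0.33342916] [-1.70274463e-04  9.44909292e-02  9.95525646e-01 -3.51250511e-04]
brass 420 [[0.4594 0.237  0.028 ]
 [0.4635 0.2496 0.049 ]
 [0.4768 0.2666 0.2199]]
handle 1332 [[0.4631 0.24   0.0611]
 [0.47   0.2512 0.1028]
 [0.485  0.2628 0.1046]]
top 900 [0.47443292 0.25153913 0.10318635] ((475.53314208984375, 251.5438690185547), 12.787596702575684)
tray ((468.3121032714844, 266.9908752441406), (100.68450164794922, 100.58439636230469), 79.82318115234375)
```

View pics/w6.png

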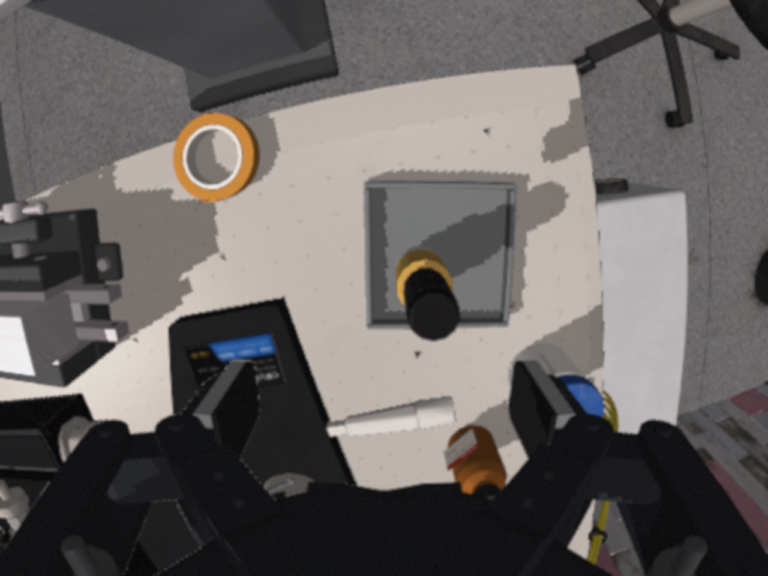

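```bash
python3 - <<'E'
from h import *
d=np.load("pics/w6_d.npy");p=np.load("pics/w6_p.npy");ci=np.load("pics/w6_ci.npy",allow_pickle=True).item();P=cloud(ci,d,True)
hsv=cv2.cvtColor(p,cv2.COLOR_RGB2HSV)
b=(hsv[...,0]>100)&(hsv[...,0]<125)&(hsv[...,1]>130)&(P[...,2]>.03)&(P[...,2]<.09);print('jar lid',P[b].mean(0),P[b].min(0),P[b].max(0))
# other cams
for n in("top","scene"):
    q=np.load(f"pics/{n}0.npy");Q=cloud(camera_info(n),np.load(f"pics/{n}0_d.npy"));h=cv2.cvtColor(q,cv2.COLOR_RGB2HSV)
    b=(h[...,0]>100)&(h[...,0]<125)&(h[...,1]>130)&(Q[...,2]>.05)&(Q[...,2]<.09)&(Q[...,1]>.2);print(n,'jar',b.sum(),np.nanmedian(Q[b],0))
    b=(h[...,0]<14)&(h[...,1]>130)&(Q[...,2]>.02)&(Q[...,2]<.12)&(Q[...,1]>.15)&(Q[...,0]<.75);print(n,'bottle',b.sum(),np.nanmedian(Q[b],0))
t=r.sense()['tool_pos'];print((np.array([.4755,.2515,.237])-t)*100)
E
```

```text
jar lid [0.56102828 0.34288076 0.06868523] [0.54882489 0.32861204 0.05793063] [0.58105899 0.35582656 0.07146191]
top jar 166 [0.57251517 0.32856546 0.06946013]
top bottle 32 [0.62323023 0.25882629 0.05760669]
scene jar 125 [0.57247481 0.32553513 0.07004743]
scene bottle 34 [0.6254121  0.25869605 0.04309125]
[ 0.47963898  2.37465242 -9.65616537]
```

```bash
python3 -m pendant '[{"grip":0,"delta_pos":[0.48,2.4,-1],"spin":0},{"grip":0,"delta_pos":[0.48,2.4,-4],"spin":0},{"grip":0,"delta_pos":[0.48,2.4,-7.5],"spin":0},{"grip":0,"delta_pos":[0.48,2.4,-9.6],"spin":0},{"grip":0,"delta_pos":[0.48,2.4,-9.6],"spin":0},{"grip":255,"delta_pos":[0.48,2.4,-9.6],"spin":0},{"grip":255,"delta_pos":[0.48,2.4,-9.6],"spin":0},{"grip":255,"delta_pos":[0.48,2.4,-9.6],"spin":0},{"grip":255,"delta_pos":[0.48,2.4,-9.6],"spin":0},{"grip":255,"delta_pos":[0.48,2.4,-9.6],"spin":0}]'
python3 - <<'E'
from h import *
s=r.sense();print(s['time'],s['tool_pos'],s['contact_force'],s['ft_torque'],s['finger_gap'])
p,d=snapshot("wrist")
cv2.imwrite("pics/w7.png",cv2.resize(p,(768,576),interpolation=cv2.INTER_CUBIC)[:,:,::-1])
E
```

```text
time: 7.95
tool_pos: [0.4759, 0.2527, 0.2384]
orientation: [0.001, 0.094, 0.996, -0.0]
contact_force: [-1.7, -2.4, 5.7]
finger_gap: 0.0247
7.95 [0.47587031 0.25265601 0.23844241] [-1.74596361 -2.3781312   5.65967736] [-0.47637205  0.23849942  0.04476906] 0.024698333095389994
```

View pics/w7.png

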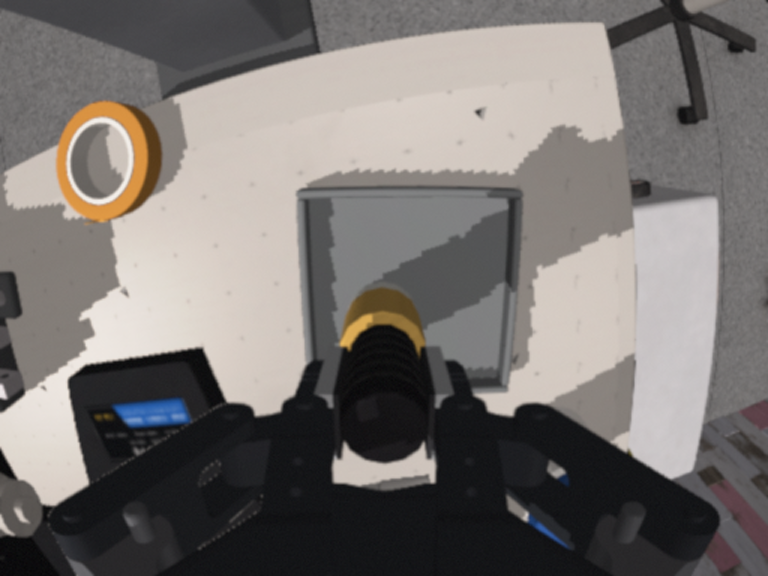

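The handle is gripped (gap 24.7 mm) with the tapper still upright in the tray. Now I'll lift it and move over the bar's right side.

```bash
python3 -m pendant '[{"grip":255,"delta_pos":[0,0,2],"spin":0},{"grip":255,"delta_pos":[0,0,6],"spin":0},{"grip":255,"delta_pos":[-0.3,-2,11],"spin":0},{"grip":255,"delta_pos":[-0.9,-7,13.5],"spin":0},{"grip":255,"delta_pos":[-1.5,-12,13.5],"spin":0},{"grip":255,"delta_pos":[-2.2,-17,13.5],"spin":0},{"grip":255,"delta_pos":[-2.8,-22,13.5],"spin":0},{"grip":255,"delta_pos":[-3.5,-27,13.5],"spin":0},{"grip":255,"delta_pos":[-4.1,-31.5,13.5],"spin":0},{"grip":255,"delta_pos":[-4.4,-34.2,13.5],"spin":0}]'
python3 -m pendant '[{"grip":255,"delta_pos":[0,0,0],"spin":0},{"grip":255,"delta_pos":[0,0,0],"spin":0},{"grip":255,"delta_pos":[0,0,0],"spin":0}]'
python3 - <<'E'
from h import *
s=r.sense();print(s['time'],s['tool_pos'],vis(s['tool_pos']),s['contact_force'],s['ft_torque'],s['finger_gap'])
for n in("wrist","scene"):
    ci=camera_info(n);p,d=snapshot(n);np.save(f"pics/{n}8_d.npy",d);np.save(f"pics/{n}8_p.npy",p);np.save(f"pics/{n}8_ci.npy",ci,allow_pickle=True)
    cv2.imwrite(f"pics/{n}8.png",cv2.resize(p,(768,576),interpolation=cv2.INTER_CUBIC)[:,:,::-1])
from ends import *
P=cloud(camera_info("wrist"),np.load("pics/wrist8_d.npy"),True);ends(P);barfit(P);slopes(P)
E
```

```text
time: 9.25
tool_pos: [0.4307, -0.0908, 0.3717]
orientation: [-0.001, 0.095, 0.995, 0.0]
contact_force: [0.9, -0.0, -3.4]
finger_gap: 0.0244
time: 9.62
tool_pos: [0.4315, -0.0883, 0.3722]
orientation: [-0.0, 0.094, 0.996, 0.0]
contact_force: [0.6, 0.6, -3.4]
finger_gap: 0.0247
9.625 [ 0.43147617 -0.08832695  0.37220107] [ -0.71868566 -39.05335683 372.2010735 ] [ 0.58541141  0.62036401 -3.37525632] [-0.01574861 -0.00564499 -0.01584398] 0.02474215298210787
a 350 min [-90.1 -89.  -88.5] max [87.8 88.8 89.1] z 47.7
b 192 min [-88.1 -87.9 -87.7] max [88.8 89.6 90.1] z 47.8
bar mid z 108.83 left 108.61 right 109.05 xslope -0.0003 4349
bar 4349 mid 108.83 rise at y=+60: -0.22
jawfar 585 mid 77.77 rise at y=+60: -0.11
jawnear 2261 mid 77.67 rise at y=+60: 0.05
table 12991 mid 0.23 rise at y=+60: -0.1
```

View pics/wrist8.png

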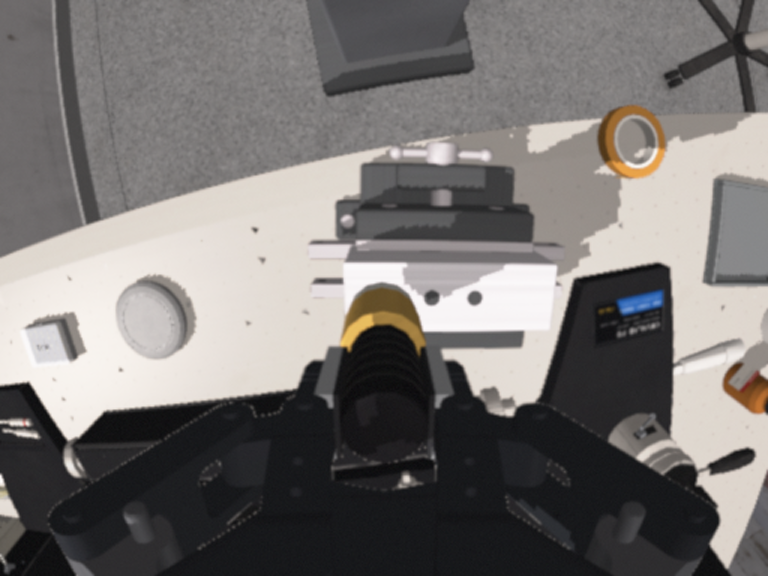

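View pics/scene8.png

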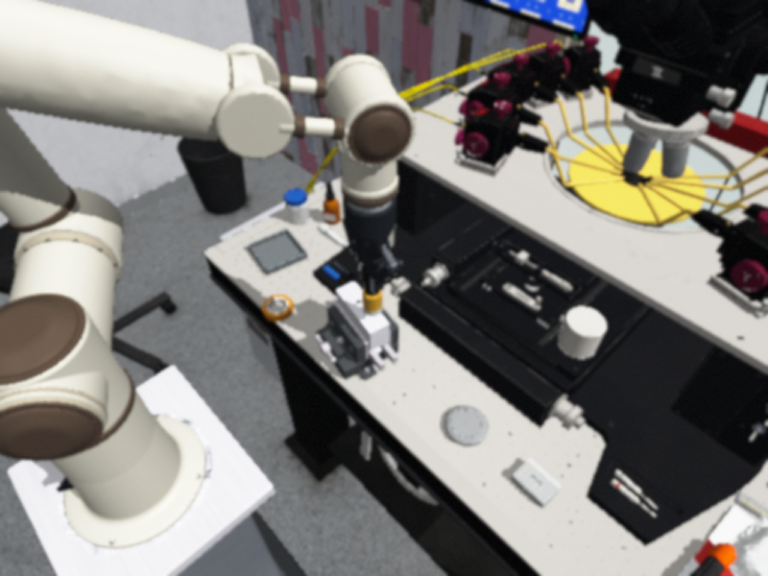

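```bash
python3 -m pendant '[{"grip":255,"delta_pos":[0.07,-0.1,-1.2],"spin":0},{"grip":255,"delta_pos":[0.07,-0.1,-2.2],"spin":0},{"grip":255,"delta_pos":[0.07,-0.1,-2.6],"spin":0},{"grip":255,"delta_pos":[0.07,-0.1,-2.6],"spin":0}]'
python3 -m pendant '[{"grip":255,"delta_pos":[0,0,-0.1],"spin":0},{"grip":255,"delta_pos":[0,0,-0.2],"spin":0},{"grip":255,"delta_pos":[0,0,-0.2],"spin":0}]'
python3 -m pendant '[{"grip":255,"delta_pos":[0,0,-0.1],"spin":0},{"grip":255,"delta_pos":[0,0,-0.2],"spin":0},{"grip":255,"delta_pos":[0,0,-0.2],"spin":0}]'
```

```text
time: 10.22
tool_pos: [0.432, -0.0902, 0.346]
orientation: [-0.001, 0.094, 0.996, 0.0]
contact_force: [0.6, -0.2, -2.7]
finger_gap: 0.0247
time: 10.6
tool_pos: [0.4322, -0.0903, 0.3447]
orientation: [0.0, 0.094, 0.996, -0.0]
contact_force: [0.3, -0.0, -2.7]
finger_gap: 0.0247
time: 10.98
tool_pos: [0.4324, -0.0904, 0.3433]
orientation: [0.0, 0.094, 0.996, -0.0]
contact_force: [-1.4, -0.2, 4.2]
finger_gap: 0.0247
```

```bash
python3 -m pendant '[{"grip":255,"delta_pos":[0,0,-0.1],"spin":0},{"grip":255,"delta_pos":[0,0,-0.2],"spin":0},{"grip":255,"delta_pos":[0,0,-0.2],"spin":0}]'; python3 look.py w9; python3 - <<'E'
import cv2,numpy as np
from workcell import snapshot
p,_=snapshot("scene");cv2.imwrite("pics/s9.png",cv2.resize(p[150:270,190:300],None,fx=5,fy=5,interpolation=cv2.INTER_CUBIC)[:,:,::-1])
E
```

```text
time: 11.35
tool_pos: [0.4323, -0.0903, 0.3406]
orientation: [0.0, 0.094, 0.996, -0.0]
contact_force: [-0.0, 0.4, 3.9]
finger_gap: 0.025
t 11.35 tcp vise [  0.5 -40.9 340.6] [-0.    0.36  3.88] [0.09 0.15 0.04]
a 413 min [-89.4 -89.2 -88.3] max [87.8 89.  90. ] z 47.5
b 226 min [-88.9 -88.6 -87.8] max [89.7 90.5 91.1] z 47.5
bar mid z 106.4 left 104.4 right 108.4 xslope -0.0287 5327
bar 5327 mid 106.48 rise at y=+60: -2.18
jawfar 626 mid 77.49 rise at y=+60: 0.14
jawnear 2843 mid 77.48 rise at y=+60: 0.02
table 14881 mid 0.09 rise at y=+60: -0.1
```

View pics/s9.png

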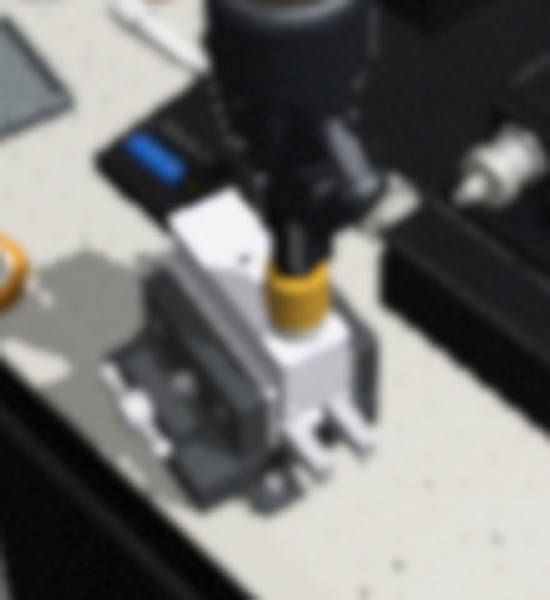

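```bash
cat > bz.py <<'E'
import sys
from ends import *
def bz(P,side=None):
    V=vis(P); ok=(V[...,2]>85)&(V[...,2]<125)&(np.abs(V[...,0])<18)&(np.abs(V[...,1])<58)
    if side=='r': ok&=V[...,1]>-14
    if side=='l': ok&=V[...,1]<14
    v=V[ok]
    for _ in range(5):
        A=np.c_[v[:,1],np.ones(len(v))];s=np.linalg.lstsq(A,v[:,2],rcond=None)[0];e=v[:,2]-A@s; v=v[np.abs(e)<max(2.0,2*np.median(np.abs(e)))]
    J=(np.abs(V[...,2]-78)<8)&(V[...,0]<-23)&(V[...,0]>-42)&(np.abs(V[...,1])<50); b=78-np.median(V[J][:,2])
    print('bias %.2f'%b,'mid %.2f left %.2f right %.2f'%(s[1]+b,s[1]+60*s[0]+b,s[1]-60*s[0]+b),len(v),'rms %.2f'%np.std(v[:,2]-np.c_[v[:,1],np.ones(len(v))]@s))
if __name__=="__main__":
    n,side=sys.argv[1:3]
    s=r.sense();print('t',s['time'],'tcp',vis(s['tool_pos']).round(1),'face',round(s['tool_pos'][2]*1000-234.4,1),'F',s['contact_force'].round(1),'T',s['ft_torque'].round(2))
    ci=camera_info("wrist");p,d=snapshot("wrist")
    cv2.imwrite(f"pics/{n}.png",cv2.resize(p,(768,576),interpolation=cv2.INTER_CUBIC)[:,:,::-1])
    np.save(f"pics/{n}_d.npy",d);np.save(f"pics/{n}_ci.npy",ci,allow_pickle=True)
    P=cloud(ci,d,True); bz(P,side if side in 'lr' else None); ends(P)
E
python3 - <<'E'
from bz import *
for n in ('w1','w5','wrist8'): 
    bz(cloud(np.load(f"pics/{n}_ci.npy",allow_pickle=True).item(),np.load(f"pics/{n}_d.npy"),True))
bz(cloud(np.load("pics/w9_ci.npy",allow_pickle=True).item(),np.load("pics/w9_d.npy"),True),'r')
E
```

```text
bias 0.52 mid 109.13 left 108.94 right 109.32 5020 rms 0.63
bias 0.55 mid 109.17 left 108.99 right 109.36 5526 rms 0.62
bias 0.51 mid 109.17 left 108.95 right 109.39 4414 rms 0.65
bias 0.52 mid 106.20 left 105.96 right 106.44 4131 rms 0.62
```

The bar sank 3 mm almost evenly under 4–7 N. I'll carry on in small steps.

```bash
python3 -m pendant '[{"grip":255,"delta_pos":[0,0,-0.1],"spin":0},{"grip":255,"delta_pos":[0,0,-0.2],"spin":0},{"grip":255,"delta_pos":[0,0,-0.2],"spin":0}]'; python3 bz.py w10 r
```

```text
time: 11.82
tool_pos: [0.4322, -0.0903, 0.3385]
orientation: [0.0, 0.094, 0.996, -0.0]
contact_force: [-0.3, -0.5, 3.7]
finger_gap: 0.0247
t 11.825 tcp [  0.4 -40.9 338.5] face 104.1 F [-0.3 -0.5  3.7] T [-0.12 -0.02 -0.03]
bias 0.48 mid 104.01 left 103.77 right 104.24 4131 rms 0.61
a 404 min [-90.  -89.7 -88.7] max [87.8 89.1 89.8] z 47.5
b 236 min [-88.6 -88.5 -88.1] max [89.1 90.  90.9] z 47.5
```

```bash
python3 -m pendant '[{"grip":255,"delta_pos":[0,0,0.8],"spin":0},{"grip":255,"delta_pos":[0.7,3.9,0.8],"spin":0},{"grip":255,"delta_pos":[1.5,7.9,0.8],"spin":0},{"grip":255,"delta_pos":[1.5,7.9,0.8],"spin":0},{"grip":255,"delta_pos":[1.5,7.9,0.3],"spin":0},{"grip":255,"delta_pos":[1.5,7.9,0.1],"spin":0},{"grip":255,"delta_pos":[1.5,7.9,0],"spin":0},{"grip":255,"delta_pos":[1.5,7.9,-0.1],"spin":0},{"grip":255,"delta_pos":[1.5,7.9,-0.1],"spin":0}]'; python3 bz.py w11 l
```

```text
time: 13.0
tool_pos: [0.4472, -0.0116, 0.3379]
orientation: [-0.0, 0.094, 0.996, -0.0]
contact_force: [-1.5, -0.9, 1.1]
finger_gap: 0.0248
t 13.0 tcp [3.000e-01 3.920e+01 3.379e+02] face 103.5 F [-1.5 -0.9  1.1] T [-0.23  0.63 -0.06]
bias 0.53 mid 104.04 left 103.52 right 104.56 4187 rms 0.62
a 420 min [-90.2 -89.1 -88.3] max [87.8 88.6 89.5] z 47.5
b 240 min [-89.5 -88.7 -87.6] max [89.9 90.5 90.9] z 47.5
```

View pics/w11.png

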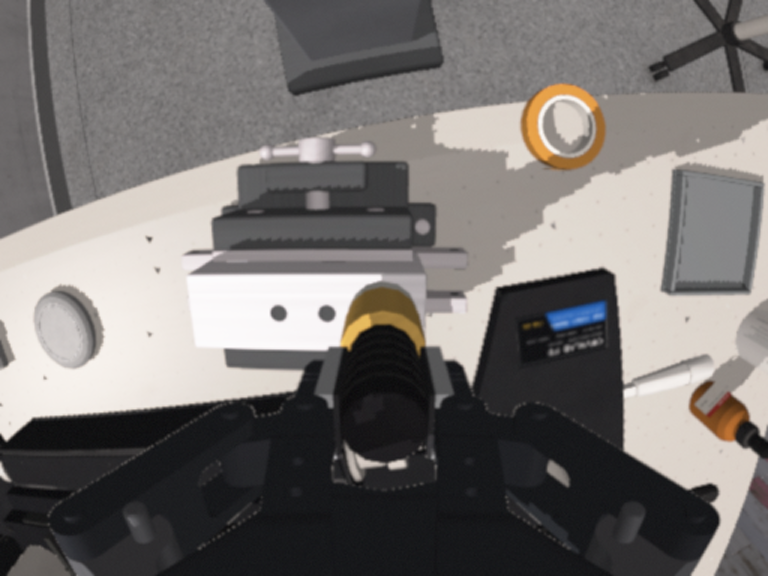

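```bash
python3 -m pendant '[{"grip":255,"delta_pos":[0,0,-0.1],"spin":0},{"grip":255,"delta_pos":[0,0,-0.2],"spin":0},{"grip":255,"delta_pos":[0,0,-0.2],"spin":0}]'; python3 bz.py w12 l;
```

```text
time: 13.42
tool_pos: [0.4473, -0.0113, 0.3361]
orientation: [0.0, 0.094, 0.996, -0.0]
contact_force: [-4.6, 0.1, 5.7]
finger_gap: 0.0246
t 13.425 tcp [  0.4  39.6 336.1] face 101.7 F [-4.6  0.1  5.7] T [-0.24  0.99 -0.04]
bias 0.51 mid 102.61 left 101.46 right 103.75 4210 rms 0.62
a 426 min [-89.5 -88.8 -87.5] max [87.7 88.7 89.7] z 47.5
b 244 min [-88.3 -87.7 -42.5] max [89.9 90.  90.7] z 47.5
```

```bash
python3 -m pendant '[{"grip":255,"delta_pos":[0,0,0.8],"spin":0},{"grip":255,"delta_pos":[-0.7,-3.9,0.8],"spin":0},{"grip":255,"delta_pos":[-1.5,-7.9,0.8],"spin":0},{"grip":255,"delta_pos":[-1.5,-7.9,0.8],"spin":0},{"grip":255,"delta_pos":[-1.5,-7.9,0.5],"spin":0},{"grip":255,"delta_pos":[-1.5,-7.9,0.3],"spin":0},{"grip":255,"delta_pos":[-1.5,-7.9,0.1],"spin":0},{"grip":255,"delta_pos":[-1.5,-7.9,-0.1],"spin":0},{"grip":255,"delta_pos":[-1.5,-7.9,-0.2],"spin":0},{"grip":255,"delta_pos":[-1.5,-7.9,-0.2],"spin":0}]'; python3 bz.py w13 r
```

```text
time: 14.72
tool_pos: [0.4327, -0.0901, 0.3358]
orientation: [0.0, 0.094, 0.996, -0.0]
contact_force: [-6.1, 2.7, 14.2]
finger_gap: 0.0245
t 14.725 tcp [  0.8 -40.5 335.8] face 101.4 F [-6.1  2.7 14.2] T [0.73 1.25 0.03]
bias 0.49 mid 101.53 left 101.52 right 101.55 4161 rms 0.63
a 417 min [-90.1 -89.6 -88.7] max [87.5 88.9 89.7] z 47.5
b 245 min [-88.5 -88.3 -87.8] max [89.4 90.1 90.5] z 47.3
```

The force is rising: 17 N with the bar level at 101.5, which looks like seating. I'll go on gently.

```bash
python3 -m pendant '[{"grip":255,"delta_pos":[0,0,-0.05],"spin":0},{"grip":255,"delta_pos":[0,0,-0.05],"spin":0},{"grip":255,"delta_pos":[0,0,-0.05],"spin":0}]'; python3 bz.py w14 r
```

```text
time: 15.15
tool_pos: [0.4327, -0.0901, 0.3358]
orientation: [0.001, 0.094, 0.996, -0.0]
contact_force: [-7.0, 2.1, 17.6]
finger_gap: 0.0246
t 15.15 tcp [  0.8 -40.6 335.8] face 101.4 F [-7.   2.1 17.6] T [0.78 1.57 0.03]
bias 0.50 mid 101.55 left 101.56 right 101.54 4169 rms 0.63
a 417 min [-90.1 -89.1 -88.1] max [87.4 88.7 90.2] z 47.4
b 248 min [-88.7 -88.6 -88. ] max [89.1 89.9 90.9] z 47.5
```

```bash
python3 -m pendant '[{"grip":255,"delta_pos":[0,0,-0.05],"spin":0},{"grip":255,"delta_pos":[0,0,-0.07],"spin":0},{"grip":255,"delta_pos":[0,0,-0.07],"spin":0}]'; python3 bz.py w15 r
```

```text
time: 15.58
tool_pos: [0.4328, -0.0901, 0.3357]
orientation: [0.001, 0.094, 0.996, -0.0]
contact_force: [-8.5, 3.7, 20.7]
finger_gap: 0.0247
t 15.575 tcp [  1.  -40.6 335.7] face 101.3 F [-8.5  3.7 20.7] T [0.99 1.78 0.09]
bias 0.49 mid 101.58 left 101.55 right 101.61 4169 rms 0.62
a 423 min [-90.1 -89.3 -88.4] max [87.4 88.6 90.2] z 47.5
b 248 min [-88.9 -88.5 -88.2] max [89.1 90.1 90.6] z 47.4
```

```bash
python3 -m pendant '[{"grip":255,"delta_pos":[0,0,0.4],"spin":0},{"grip":255,"delta_pos":[0,0,1],"spin":0},{"grip":255,"delta_pos":[0.7,4,1],"spin":0},{"grip":255,"delta_pos":[1.4,8,1],"spin":0},{"grip":255,"delta_pos":[1.4,8,1],"spin":0},{"grip":255,"delta_pos":[1.4,8,0.6],"spin":0},{"grip":255,"delta_pos":[1.4,8,0.4],"spin":0},{"grip":255,"delta_pos":[1.4,8,0.25],"spin":0},{"grip":255,"delta_pos":[1.4,8,0.15],"spin":0},{"grip":255,"delta_pos":[1.4,8,0.15],"spin":0}]'; python3 bz.py w16 l
```

```text
time: 16.88
tool_pos: [0.4465, -0.0109, 0.3358]
orientation: [0.0, 0.095, 0.996, -0.0]
contact_force: [-6.0, 1.3, 9.6]
finger_gap: 0.0249
t 16.875 tcp [ -0.5  39.8 335.8] face 101.4 F [-6.   1.3  9.6] T [0.27 1.18 0.02]
bias 0.50 mid 101.51 left 101.50 right 101.52 4136 rms 0.63
a 421 min [-89.8 -89.  -87.5] max [87.9 88.7 89. ] z 47.5
b 260 min [-88.2 -87.7 -87. ] max [89.9 90.3 90.9] z 47.5
```

```bash
python3 -m pendant '[{"grip":255,"delta_pos":[0,0,-0.05],"spin":0},{"grip":255,"delta_pos":[0,0,-0.1],"spin":0},{"grip":255,"delta_pos":[0,0,-0.15],"spin":0},{"grip":255,"delta_pos":[0,0,-0.15],"spin":0}]'; python3 bz.py w17 l
```

```text
time: 17.42
tool_pos: [0.4467, -0.011, 0.3357]
orientation: [0.001, 0.095, 0.996, -0.0]
contact_force: [-8.9, 2.3, 20.2]
finger_gap: 0.0247
t 17.425 tcp [-3.000e-01  3.980e+01  3.357e+02] face 101.3 F [-8.9  2.3 20.2] T [0.49 1.81 0.04]
bias 0.54 mid 101.54 left 101.46 right 101.62 4141 rms 0.62
a 421 min [-89.8 -88.6 -87.7] max [87.7 88.7 89.1] z 47.6
b 253 min [-88.3 -87.7 -86.9] max [90.  90.3 91.3] z 47.4
```

```bash
python3 -m pendant '[{"grip":255,"delta_pos":[0,0,-0.05],"spin":0},{"grip":255,"delta_pos":[0,0,-0.09],"spin":0},{"grip":255,"delta_pos":[0,0,-0.09],"spin":0}]'; python3 bz.py w18 l
python3 -m pendant '[{"grip":255,"delta_pos":[0,0,0.4],"spin":0},{"grip":255,"delta_pos":[0,0,1.1],"spin":0},{"grip":255,"delta_pos":[-0.7,-4,1.1],"spin":0},{"grip":255,"delta_pos":[-1.4,-8,1.1],"spin":0},{"grip":255,"delta_pos":[-1.4,-8,1.1],"spin":0},{"grip":255,"delta_pos":[-1.4,-8,0.7],"spin":0},{"grip":255,"delta_pos":[-1.4,-8,0.5],"spin":0},{"grip":255,"delta_pos":[-1.4,-8,0.3],"spin":0},{"grip":255,"delta_pos":[-1.4,-8,0.15],"spin":0},{"grip":255,"delta_pos":[-1.4,-8,0.1],"spin":0}]'; python3 bz.py w19 r
```

```text
time: 17.85
tool_pos: [0.4469, -0.011, 0.3357]
orientation: [0.001, 0.095, 0.996, -0.0]
contact_force: [-10.9, 3.7, 24.7]
finger_gap: 0.0244
t 17.85 tcp [-1.000e-01  3.980e+01  3.357e+02] face 101.3 F [-10.9   3.7  24.7] T [ 0.64  2.21 -0.02]
bias 0.51 mid 101.51 left 101.42 right 101.59 4156 rms 0.61
a 416 min [-90.  -89.  -87.9] max [87.8 88.7 89. ] z 47.5
b 261 min [-88.4 -87.8 -86.9] max [90.  90.3 91. ] z 47.5
time: 19.15
tool_pos: [0.4328, -0.0898, 0.3357]
orientation: [0.0, 0.093, 0.996, -0.0]
contact_force: [-10.1, 4.3, 21.5]
finger_gap: 0.0245
t 19.15 tcp [  0.9 -40.2 335.7] face 101.3 F [-10.1   4.3  21.5] T [ 0.94  1.82 -0.01]
bias 0.46 mid 101.52 left 101.59 right 101.46 4181 rms 0.62
a 421 min [-89.9 -89.6 -88.7] max [87.4 88.7 89.3] z 47.5
b 248 min [-88.3 -88.2 -87.7] max [89.2 90.  90.6] z 47.6
```

```bash
python3 -m pendant '[{"grip":255,"delta_pos":[0,0,-0.04],"spin":0},{"grip":255,"delta_pos":[0,0,-0.06],"spin":0},{"grip":255,"delta_pos":[0,0,-0.06],"spin":0}]'; python3 bz.py w20 r
python3 -m pendant '[{"grip":255,"delta_pos":[0,0,0.4],"spin":0},{"grip":255,"delta_pos":[0,0,2],"spin":0},{"grip":255,"delta_pos":[0,0,5],"spin":0},{"grip":255,"delta_pos":[0,0,5],"spin":0},{"grip":255,"delta_pos":[0,0,5],"spin":0}]'; python3 bz.py w21 n
python3 - <<'E'
import cv2,numpy as np
from workcell import snapshot
p,_=snapshot("scene");cv2.imwrite("pics/s21.png",cv2.resize(p[130:270,180:310],None,fx=4,fy=4,interpolation=cv2.INTER_CUBIC)[:,:,::-1])
E
```

```text
time: 19.58
tool_pos: [0.4329, -0.0897, 0.3357]
orientation: [0.0, 0.093, 0.996, -0.0]
contact_force: [-9.7, 3.9, 23.8]
finger_gap: 0.0247
t 19.575 tcp [  0.9 -40.2 335.7] face 101.3 F [-9.7  3.9 23.8] T [1.09 2.01 0.03]
bias 0.51 mid 101.55 left 101.60 right 101.50 4179 rms 0.63
a 424 min [-90.  -89.6 -88.6] max [87.6 88.5 88.7] z 47.5
b 247 min [-88.3 -88.2 -87.8] max [89.  89.5 90.8] z 47.5
time: 20.25
tool_pos: [0.4319, -0.0901, 0.381]
orientation: [-0.001, 0.094, 0.996, 0.0]
contact_force: [0.2, 0.3, -2.9]
finger_gap: 0.0247
t 20.25 tcp [ 1.00e-01 -4.07e+01  3.81e+02] face 146.6 F [ 0.2  0.3 -2.9] T [-0.03  0.01 -0.  ]
bias 0.50 mid 101.54 left 101.59 right 101.49 4186 rms 0.66
a 327 min [-89.8 -88.7 -88.4] max [87.6 89.1 89.6] z 47.4
b 222 min [-87.6 -87.5 -87.3] max [89.6 90.6 90.9] z 47.5
```

View pics/w21.png

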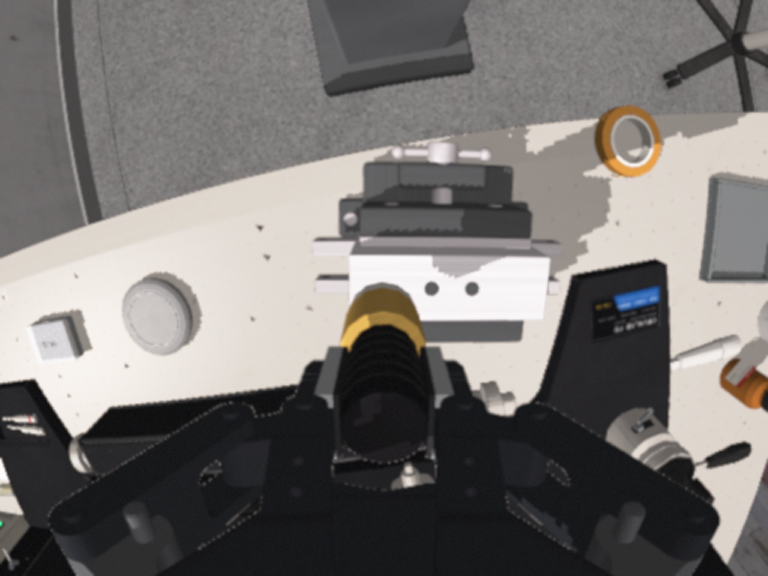

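View pics/s21.png

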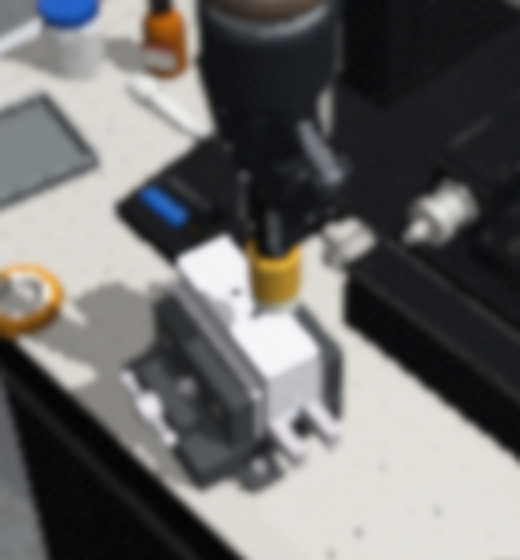

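The bar stays at 101.5 mm, level (left 101.6, right 101.5), after about 28 N on the left and 27 N on the right. I'll return the tapper to its tray.

```bash
python3 -m pendant '[{"grip":255,"delta_pos":[0.6,5,0],"spin":0},{"grip":255,"delta_pos":[1.2,10,0],"spin":0},{"grip":255,"delta_pos":[1.8,15.5,0],"spin":0},{"grip":255,"delta_pos":[2.4,21,0],"spin":0},{"grip":255,"delta_pos":[3,26.5,0],"spin":0},{"grip":255,"delta_pos":[3.6,31,0],"spin":0},{"grip":255,"delta_pos":[4,34,-2],"spin":0},{"grip":255,"delta_pos":[4,35,-5],"spin":0},{"grip":255,"delta_pos":[4,35,-9],"spin":0},{"grip":255,"delta_pos":[4,35,-9],"spin":0}]'
python3 -m pendant '[{"grip":255,"delta_pos":[0,0,-2],"spin":0},{"grip":255,"delta_pos":[0,0,-3.5],"spin":0},{"grip":255,"delta_pos":[0,0,-4.2],"spin":0},{"grip":255,"delta_pos":[0,0,-4.5],"spin":0},{"grip":255,"delta_pos":[0,0,-4.5],"spin":0}]'
python3 - <<'E'
from h import *
p,d=snapshot("wrist")
cv2.imwrite("pics/w22.png",cv2.resize(p,(768,576),interpolation=cv2.INTER_CUBIC)[:,:,::-1])
E
```

```text
time: 21.6
tool_pos: [0.47, 0.2593, 0.2872]
orientation: [-0.005, 0.094, 0.996, -0.002]
contact_force: [-1.1, 0.3, -3.1]
finger_gap: 0.0245
time: 22.22
tool_pos: [0.4724, 0.2598, 0.2472]
orientation: [0.0, 0.094, 0.996, 0.0]
contact_force: [-0.1, -0.2, -3.0]
finger_gap: 0.0245
```

View pics/w22.png

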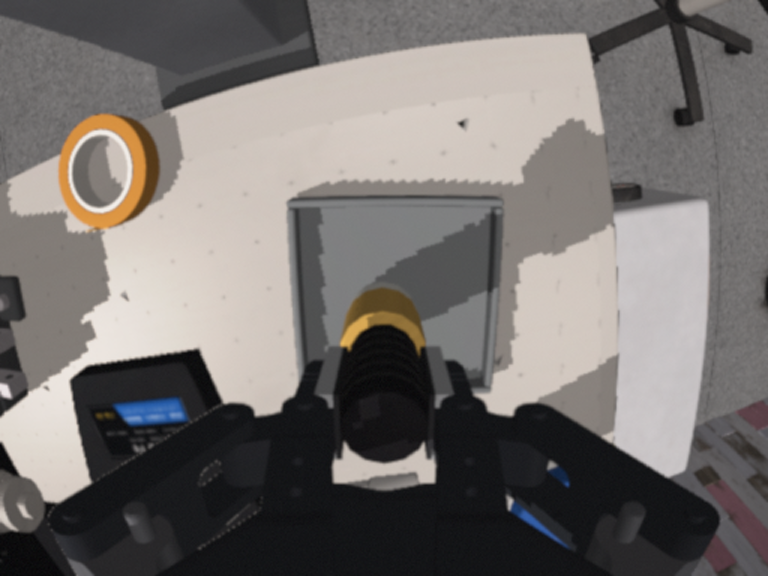

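The tapper is inside the tray at about (382,320), clear of the walls, with about 9 mm still to go down.

```bash
python3 -m pendant '[{"grip":255,"delta_pos":[0,0,-0.4],"spin":0},{"grip":255,"delta_pos":[0,0,-0.7],"spin":0},{"grip":255,"delta_pos":[0,0,-0.85],"spin":0},{"grip":255,"delta_pos":[0,0,-0.92],"spin":0},{"grip":255,"delta_pos":[0,0,-0.92],"spin":0}]'
```

```text
time: 22.9
tool_pos: [0.4723, 0.2597, 0.2385]
orientation: [-0.0, 0.094, 0.996, -0.0]
contact_force: [-3.4, -1.9, 4.9]
finger_gap: 0.0246
```

```bash
python3 -m pendant '[{"grip":255,"delta_pos":[0,0,0.08],"spin":0},{"grip":255,"delta_pos":[0,0,0.08],"spin":0},{"grip":200,"delta_pos":[0,0,0.08],"spin":0},{"grip":100,"delta_pos":[0,0,0.08],"spin":0},{"grip":0,"delta_pos":[0,0,0.08],"spin":0},{"grip":0,"delta_pos":[0,0,0.08],"spin":0},{"grip":0,"delta_pos":[0,0,0.08],"spin":0},{"grip":0,"delta_pos":[0,0,0.08],"spin":0}]'
python3 -m pendant '[{"grip":0,"delta_pos":[0,0,3],"spin":0},{"grip":0,"delta_pos":[0,0,8],"spin":0},{"grip":0,"delta_pos":[0,0,12],"spin":0},{"grip":0,"delta_pos":[-1,-6,14],"spin":0},{"grip":0,"delta_pos":[-2,-12,14],"spin":0},{"grip":0,"delta_pos":[-3,-16,14],"spin":0},{"grip":0,"delta_pos":[-3,-16,14],"spin":0},{"grip":0,"delta_pos":[-3,-16,14],"spin":0}]'
python3 bz.py w23 n
python3 - <<'E'
from h import *
p,d=snapshot("scene");cv2.imwrite("pics/s23.png",cv2.resize(p[100:290,120:370],None,fx=3.2,fy=3.2)[:,:,::-1])
ci=camera_info("wrist");P=cloud(ci,np.load("pics/w23_d.npy"),True)
t=(np.hypot(P[...,0]-.472,P[...,1]-.26)<.04)&(P[...,2]>.099)&(P[...,2]<.11);print(t.sum(),np.nanmean(P[t],0),cv2.minEnclosingCircle((P[t][:,:2]*1000).astype(np.float32)))
E
```

```text
time: 23.9
tool_pos: [0.4722, 0.2597, 0.2385]
orientation: [0.0, 0.094, 0.996, 0.0]
contact_force: [1.2, 1.0, -0.4]
finger_gap: 0.0854
time: 24.9
tool_pos: [0.4423, 0.1, 0.3786]
orientation: [0.0, 0.094, 0.996, 0.0]
contact_force: [-0.6, 0.4, -0.6]
finger_gap: 0.0852
t 24.9 tcp [-25.4 148.  378.6] face 144.2 F [-0.6  0.4 -0.6] T [-0.02 -0.03  0.03]
bias 0.59 mid 101.52 left 101.57 right 101.48 3404 rms 0.64
a 267 min [-89.4 -88.4 -86.9] max [90.  90.2 90.2] z 47.4
b 235 min [58.3 58.8 59.1] max [91.1 91.3 91.4] z 47.4
459 [0.47111138 0.25828917 0.10289456] ((471.3545227050781, 260.0435485839844), 13.681138038635254)
```

View pics/w23.png

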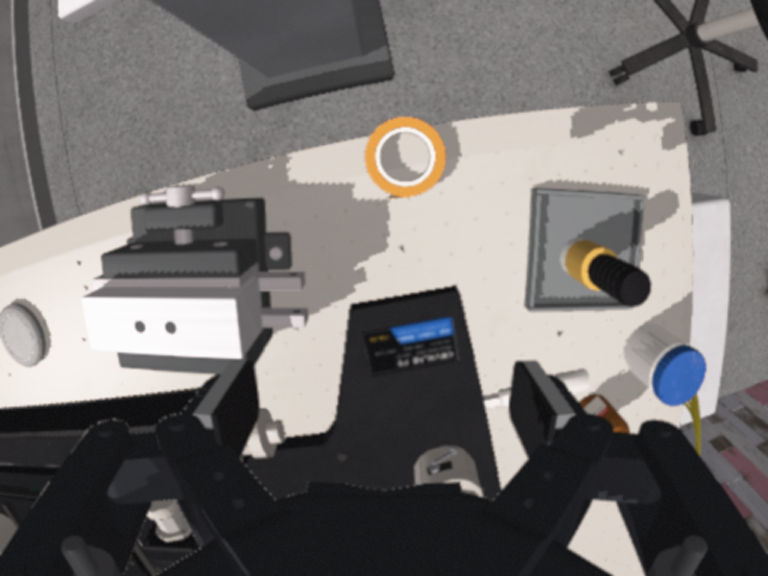

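View pics/s23.png

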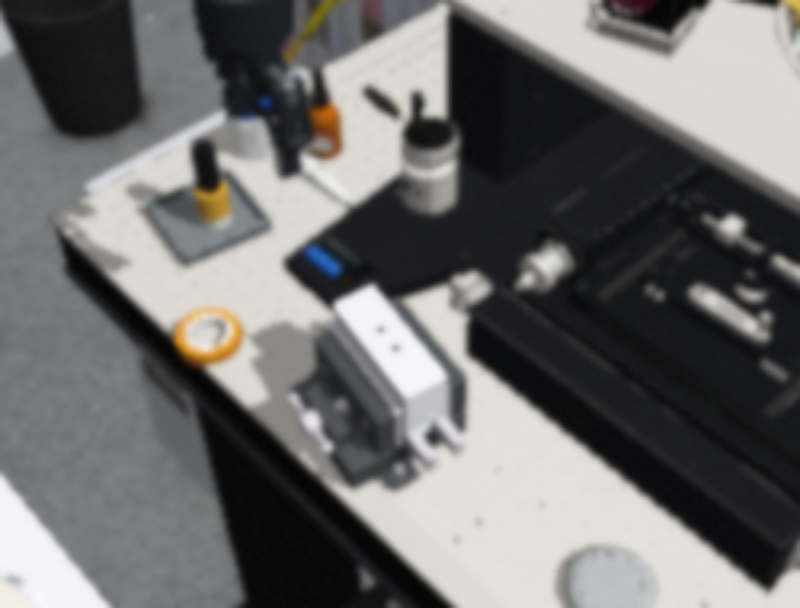

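Everything is in place: the tapper stands in its tray, the bar is level, the parallels are aligned and the bystanders are where they were. I'm handing it in.

```bash
python3 -c "
from workcell import job_done
print(job_done())"
```

```text
the job is handed in; nothing more can be done
None
```

The job is handed in, done in the order asked, at about 25 s of the 61 s allowed.

- **Parallel:** I pushed parallel_a about 20 mm back with the back of a finger while it was still loose. It now spans vise y of about -90 to +90 mm, and parallel_b about -88.5 to +90.7, so their ends are level within about 1 mm. I left that last difference, since it is close to what I can measure.
- **Bar:** The bar was almost level at the start, with the right end only 0.2–0.4 mm high, so "high end first" rested on a small margin. I pressed right, left, right, left, right with the tapper, 40 mm from the middle, and the fingers never touched the bar.
- **Seating:** The bar sank about 7.6 mm, then stopped moving while the force climbed. The most I pressed was about 28 N on the left and 27 N on the right. It stayed level afterwards, with its top at 101.6 mm left and 101.5 mm right.
- **Tapper:** It stands upright in its tray, about 9 mm from where it was. The gripper was open and well clear when I handed in.
- **Other checks:** The last pictures show the other things where they were. The tapper had up to about 11 N of sideways force during the hardest presses, from the arm flexing; it did not slip. I did not push the parallels again to test that they are gripped. I judged that from the force jump and from their ends staying put.

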